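# Stack the second tier on the tube mixer and start it

### The arm

A 6-joint arm with a two-finger parallel gripper is mounted at the origin on the work surface. World frame = base frame: x ahead of the robot, y to its left, z up, the work surface at z = 0. Lengths are in m, angles in degrees, forces in N, time in s.
With the tool pointing down it reaches from about 0.35 to 0.875 m from the base axis. Payload 4.2 kg.
Tool frame: the origin (TCP) lies between the finger pads; the fingertips stand 17 mm ahead of it and the grasp point (between the pads) lies 2 mm behind it; z points along the fingers, y is the direction in which the jaws open and shut (so a half turn about z gives the same grasp; the last joint's range is limited). The gripper opens to 87 mm and grips with 3 to 60 N. Pads are 19 mm wide; open, the fingers measure 117 mm over their backs; the gripper's body (75 mm by 190 mm) begins 51 mm behind the grasp point.
Start: joints at [89.473, 22.042, 0.453, 0, -68.411, -14.817], TCP at [0.165, 0.603, 0.24] pointing down, gripper open.
Joint ranges: [-179.83, 179.83], [-69.29, 118.12], [-61.27, 80.66], [-181.25, 117.63], [-171.15, -9.14], [-177.46, 177.46]. Speed limits (degrees/s): [159.86, 159.86, 180, 180, 180, 180].

### API

Orientations are given as a 3x3 rotation matrix whose columns are the frame's x, y, z axes.
In Python, from station import r gives the robot as it stands.
- The arm moves only by the shell command python3 -m creep 'ROWS'. ROWS is JSON, a list of rows, each a list of 7 numbers: the opening, from 0 (shut) to 1 (fully open), then the shift along the tool's x, y, z scaled (see below), then the turn, a rotation vector about the tool's x, y, z scaled (see below). A call has 1 to 5 rows; each row is the pose to reach, as a shift and turn from the pose measured when the call began, along the tool's axes at that moment, turning the shorter way round; what a row does not reach only later rows make up. The controller multiplies each number of a shift by 300 mm and each number of a turn by 180 degrees. A row lasts 1/12 s, in which the tool goes at most 41.7 mm and 7.16 degrees, less where a joint would pass 70% of its speed; a pose out of reach is approached as far as the arm can. A call with a number of a shift or a turn outside -1 to 1 is refused whole. A call with a gripper value outside its range is refused whole. The fingers move at their own pace and stop on an object; the grip force is fixed at half the most. Time passes only in rows, so rows that repeat a pose let the fingers close. It gives the time, the measured TCP pose, the force and the opening at its end, in the units of the state.
- r.sense(): the state, without advancing time (a new reading comes with each control period).
- r.capture(name): name is "scene" or "top" or "wrist"; returns the picture (400x640x3 uint8, blue, green, red); there is no depth.
- r.camera_model(name): a dict with "mtx" (3x3 intrinsics, pixels), "R" (3x3) and "t" (3): a world point X has camera coordinates R X + t; the wrist camera has in their place "mount" (4x4, takes a point from camera to tool coordinates, whose origin is the TCP and whose axes are the flange's). Camera axes: x right, y down, z forward; pixel columns grow to the right and rows downward; lengths in m; the calibration is good to about 2 mm. The wrist camera is an equidistant fisheye: a pixel r from the principal point sees the ray r / f radians off the axis. A picture is of the moment at which its call begins: read the wrist's pose just before it. camera_model takes no time and is no camera call.
- r.finish_job(): hands the job in, once; it reports no verdict.
Trained networks look in the newest picture that a camera, given by its name, has taken for a name from the list of things; names that differ only in an ending like _2 or _b are one class to them, and where a whole thing is asked for, a point or a joint stands for the part that bears it (a point fixed in the world has none). Each returns a list of dicts, best first, with "score" (0 to 1); they miss things now and then, are a little off and sometimes report something else, mostly with a low value. They report only what shows in the picture. A call takes as long as a camera call.
- r.recognise(camera, target): "rect" ([left, top, right, bottom] as shares, 0 to 1, of the picture: columns of its width, rows of its height, round what is visible of it).
- r.outline_of(camera, target): "pixels" (400x640 bool, what is visible of it) and "rect" ([left, top, right, bottom] as shares, 0 to 1, of the picture: columns of its width, rows of its height, round what is visible of it).
The state is a dict: "time_s": time; "joints": joint angles; "joint_velocities": joint speeds; "effort": joint torques, N m; "tcp_pos": TCP position; "ee_rot": TCP orientation; "wrist_force": force on the tool from outside, world axes, zero at the start; "moment": the same for the moment, N m; "gripper_width": opening from 0.0 (shut) to 1.0 (fully open).
Only numpy, scipy, OpenCV 4.12 (cv2) and the standard library are available. Lean on these libraries where they do the work, as an engineer would, in place of code of your own. Each camera call takes 0.05 s, during which the arm holds its last target.

### The job

Put the loose second tier of blood tubes onto the rocking mixer: lower it gently, upright, so that all four corner posts sit fully home in the corner sockets of the tier below, and let go. Then swing the guard cover on the mixer's sloping panel all the way up until it stays, and press in the raised upper half of the rocker switch beneath it to start the mixer, leaving the cover up. Do not knock over or push aside the tube rack, the bottle or the jar.

Things in the scene. Friction and masses are not known exactly. Their poses are not given: they have to be found in the camera images.
- tier: Loose second tier: steel stacking frame, 136 x 168 mm (x by y), about 0.45 kg, six capped tubes lying on its deck, cups on its top corners. Stands on four round posts 12 mm thick at x = +-62, y = +-78 mm, 73 mm long below the deck. Origin: centre of the four post feet, at foot level; x, y along its sides, z up. May be fitted either way round (half turn).
- tier_handle (a point): Middle of the tier's handle, 128 mm above the feet: a level bar 100 mm long along the tier's x, 12 mm thick (along y), 16 mm tall, 42 mm clear over the deck (tubes lying beside it reach 95 mm above the feet).
- mixer: The rocking tube mixer, fixed: white housing 300 mm deep (x), 220 mm wide, 95 mm high, on top a level platform with the lower tier of tubes; grey control panel on the side facing the robot, sloping down towards the robot at 30 degrees to the level. Origin: under the housing, at bench level; x points away from the panel, z up.
- seat (a point): Centre of the four sockets' floors on the mixer's platform, at x = 60, z = 112 mm from the mixer's origin, axes as the mixer's. Sockets: square steel cups at x = +-62, y = +-78 mm, 17 mm inside, 22 mm deep, mouths flared over another 7 mm above. When the tier is fully home its origin lies on this point, with its axes along these.
- guard (a joint): Opening angle of the guard cover: 0 shut, 1.8 rad against its stop. It hinges on its upper edge, has a stiff hinge (about 1 N at the knob) and stays wherever it is left. Open, it still leans some 17 degrees from vertical towards the robot, over the switch.
- guard_hinge (a point): Middle of the cover's hinge line, 20 mm above the panel, turning with the cover. With the cover shut its x points up the slope, y along the hinge, z out of the panel; it opens by turning about +y. The cover is a grey flap 68 mm long (hinge to free edge, along -x), 52 mm wide, 3 mm thick with a 9 mm rim.
- guard_knob (a point): Centre of the ball knob on the cover's outer face: black ball 20 mm in diameter on a stem, at x = -56, z = +30 mm in the frame of guard_hinge.
- rocker (a joint): Angle of the rocker switch: 0 off (upper half raised), 0.32 rad on (upper half pressed in, parallel to the panel). It stays where it is pushed; needs about 5 N at the middle of the raised half. It sits in a black plinth on the panel, 56 mm up the slope by 44 mm wide, 8 mm high (the pressed half's face is 2 mm proud of it).
- rocker_pivot (a point): Pivot of the white rocker switch, 41 mm down the slope from the hinge, 4 mm above the panel, turning with the rocker. Off: x up the slope, y across, z out of the panel; it goes on by turning about +y. 34 mm long (17 mm each half along x), 24 mm wide. The pressed half lies parallel to the panel, its face 6 mm above the pivot; the other stands up 0.32 rad from it.
- tube_rack: White wire rack 100 x 150 mm, 60 mm high, with capped tubes standing in it to 87 mm; leave it alone. Origin under its centre.
- reagent: White bottle, 64 mm in diameter, 125 mm high; leave it alone. Origin under its centre.
- jar: White specimen jar with an orange cap, 60 mm in diameter, 70 mm high; leave it alone. Origin under its centre.

How it is judged (in metres and radians):
On the way, in this order (a step that is already met when the one before it is completed fails the run):
1. the second tier stands fully home in all four sockets and has been let go (z of tier in the frame of seat below 0.005 m and horizontal distance between tier and seat below 0.007 m and angle between the x axis of tier and the x axis of seat, either way round below 0.09 rad and angle between tier's own z axis and vertical below 0.05 rad and contact force between the fingers and tier below 0.1 N), for 0.3 s.
2. the guard cover is up and stays (value of joint guard above 1.5 rad), for 0.2 s.
3. the rocker switch is pressed on, with the cover up (value of joint rocker above 0.26 rad and value of joint guard above 1.5 rad), for 0.1 s.
At the end, for the whole second after the job is handed in: The tier rests in the four sockets: feet within 5 mm of the socket floors, centre within 7 mm, sides within 0.09 rad of the mixer's (either way round), upright within 0.05 rad; guard cover open beyond 1.5 rad; rocker switch beyond 0.26 rad (on) (all of step 3 and z of tier in the frame of seat below 0.005 m and horizontal distance between tier and seat below 0.007 m and angle between the x axis of tier and the x axis of seat, either way round below 0.09 rad and angle between tier's own z axis and vertical below 0.05 rad and linear speed of tier below 0.02 m/s); the robot touches nothing.
It fails at once if the tier is tipped more than 0.5 rad (angle between tier's own z axis and vertical above 0.5 rad).
It fails at once if the tier is dropped or slammed onto the mixer (faster than 0.45 m/s within 50 mm of its seat) (distance between tier and seat below 0.05 m and linear speed of tier above 0.45 m/s).
It fails at once if the tube rack, the bottle or the jar is moved more than 30 mm or tipped (distance of any of tube_rack, reagent, jar from where it was at the start of the episode above 0.03 m or angle between any of tube_rack, reagent, jar's own z axis and vertical above 0.3 rad).
It also fails if it takes over 64 s, if anything falls off the work surface, if the arm or the gripper's body presses on something with over 40 N, if the wrist force passes 120 N, or if a joint passes its speed limit or range.

## Working session

There is one attempt and no reset: what is moved stays moved. The work goes in short steps, Python scripts to look and compute and a shell command to move; the robot and the scene stay as the last step left them, time stands still between calls to the robot, and variables do not carry over. Pictures are saved under pics/ and viewed, and the job is handed in when it is done.

```bash
ls; mkdir -p pics
cat > h.py <<'E'
import numpy as np, cv2
from station import r
def snap(cam,name,crop=None,scale=1):
    im=r.capture(cam)
    cv2.imwrite(f'pics/{name}_full.png',im)
    o=im
    if crop: o=im[crop[1]:crop[3],crop[0]:crop[2]]
    if scale!=1: o=cv2.resize(o,None,fx=scale,fy=scale,interpolation=cv2.INTER_CUBIC)
    cv2.imwrite(f'pics/{name}.png',o); return im
def ray(cam,u,v):
    m=r.camera_model(cam);K=np.array(m['mtx']);R=np.array(m['R']);t=np.array(m['t'])
    d=R.T@np.linalg.inv(K)@np.array([u,v,1.]);return -R.T@t,d/np.linalg.norm(d)
def atz(cam,u,v,z):
    c,d=ray(cam,u,v);return c+d*(z-c[2])/d[2]
def proj(cam,X):
    m=r.camera_model(cam);K=np.array(m['mtx']);p=K@(np.array(m['R'])@np.array(X)+np.array(m['t']));return p[:2]/p[2]
def tri(c1,p1,c2,p2):
    a,d=ray(c1,*p1);b,e=ray(c2,*p2)
    s=np.linalg.lstsq(np.stack([d,-e],1),b-a,rcond=None)[0]
    P,Q=a+s[0]*d,b+s[1]*e;return (P+Q)/2,np.linalg.norm(P-Q)
E
python3 - <<'E'
from h import *
print(r.sense())
for c in('scene','top','wrist'):
    snap(c,c+'0')
    m=r.camera_model(c);print(c,{k:np.round(v,4).tolist() if not isinstance(v,str) else v for k,v in m.items()})
E
```

```text
pics
{'time_s': 0.0, 'joints': array([ 8.94725301e+01,  2.20908005e+01,  3.79476909e-01, -2.72616542e-02,
       -6.84104669e+01, -1.48164786e+01]), 'joint_velocities': array([ 0.01682498,  0.00917513,  0.0274716 ,  0.15438439,  0.01912946,
       -0.0317737 ]), 'effort': array([ 5.70744196e-04, -3.90671003e+01,  1.87408268e+01,  4.22003120e+00,
        1.10350270e-02, -1.90228438e-04]), 'tcp_pos': array([0.16522259, 0.60218341, 0.23846155]), 'ee_rot': array([[ 9.64308292e-01, -2.64781616e-01, -4.61974333e-04],
       [-2.64781993e-01, -9.64305966e-01, -2.12144162e-03],
       [ 1.16234134e-04,  2.16804623e-03, -9.99997643e-01]]), 'wrist_force': array([0.49853403, 0.01114673, 0.33009326]), 'moment': array([-0.00442205,  0.0192061 , -0.00135509]), 'gripper_width': 0.9994292465605257}
scene {'mtx': [[477.9973, 0.0, 322.7734], [0.0, 477.9973, 198.632], [0.0, 0.0, 1.0]], 'R': [[-0.6906, 0.7233, 0.0002], [0.5805, 0.5543, -0.5965], [-0.4315, -0.4118, -0.8026]], 't': [0.3653, -0.2375, 1.5731]}
top {'mtx': [[393.0318, 0.0, 319.0555], [0.0, 393.0318, 199.2232], [0.0, 0.0, 1.0]], 'R': [[-0.0251, -0.9996, 0.0089], [-0.9864, 0.0233, -0.1624], [0.1622, -0.0128, -0.9867]], 't': [0.0151, 0.5328, 1.0242]}
wrist {'mtx': [[309.7069, 0.0, 320.4924], [0.0, 309.7069, 196.1951], [0.0, 0.0, 1.0]], 'mount': [[-0.0004, -0.9709, -0.2395, 0.0663], [1.0, -0.0004, -0.0004, 0.0007], [0.0003, -0.2395, 0.9709, -0.1453], [0.0, 0.0, 0.0, 1.0]]}
```

View pics/scene0.png

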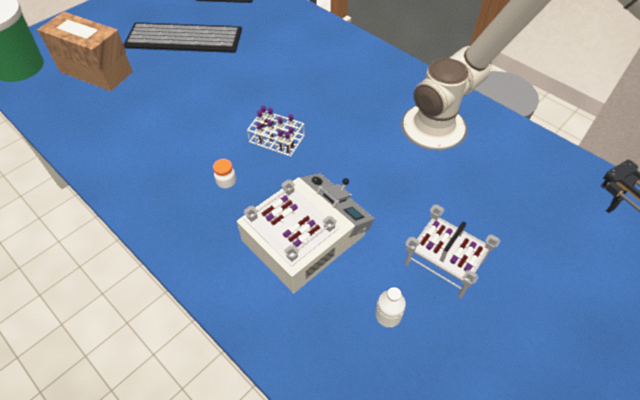

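View pics/top0.png

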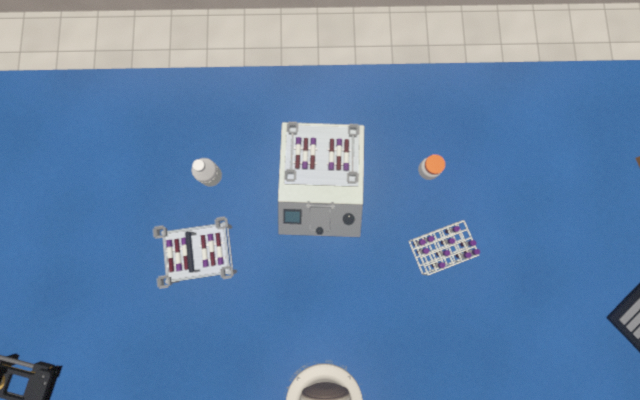

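View pics/wrist0.png

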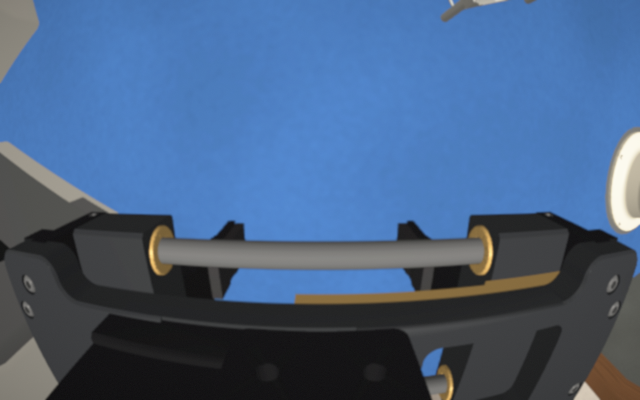

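Run:
```python
import cv2
t=cv2.imread('pics/top0.png');s=cv2.imread('pics/scene0.png')
def c(im,x0,y0,x1,y1,k,n): cv2.imwrite(f'pics/{n}.png',cv2.resize(im[y0:y1,x0:x1],None,fx=k,fy=k,interpolation=cv2.INTER_CUBIC))
c(t,140,205,250,295,7,'t_tier');c(t,265,110,380,250,4,'t_mix')
c(s,395,195,510,305,5,'s_tier');c(s,230,160,385,300,5,'s_mix')
```

```text
(no output)
```

View pics/t_tier.png

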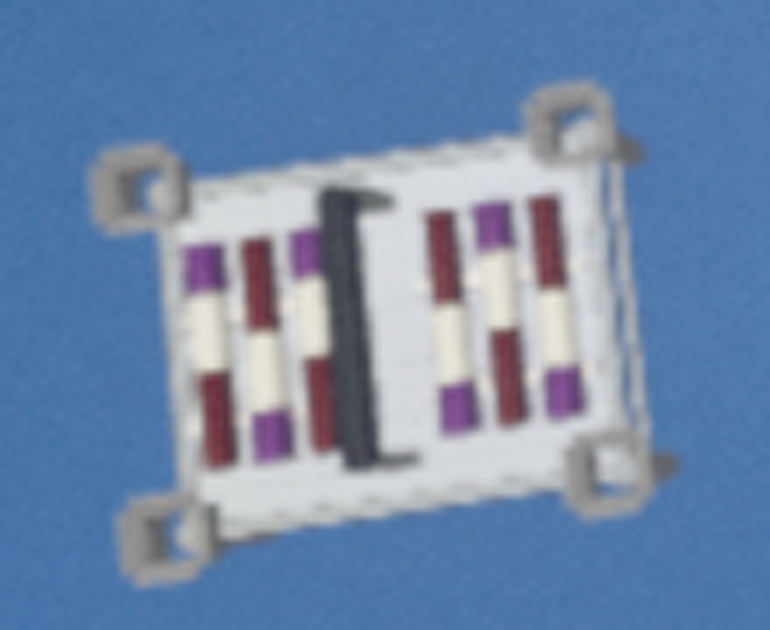

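View pics/t_mix.png

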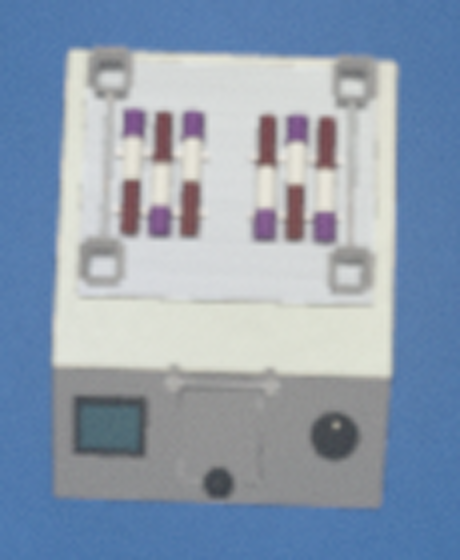

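View pics/s_tier.png

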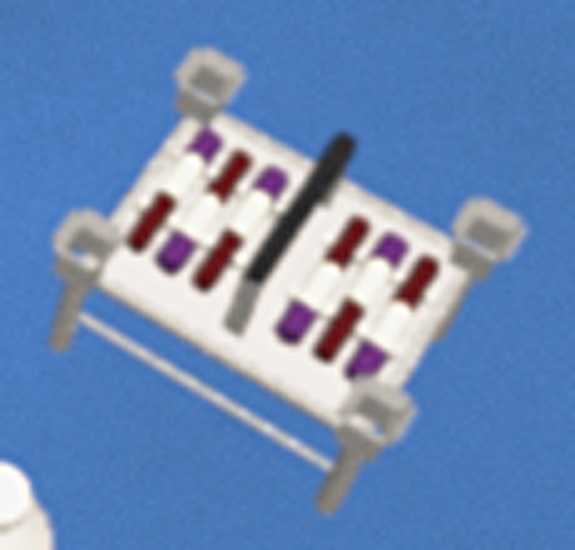

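View pics/s_mix.png

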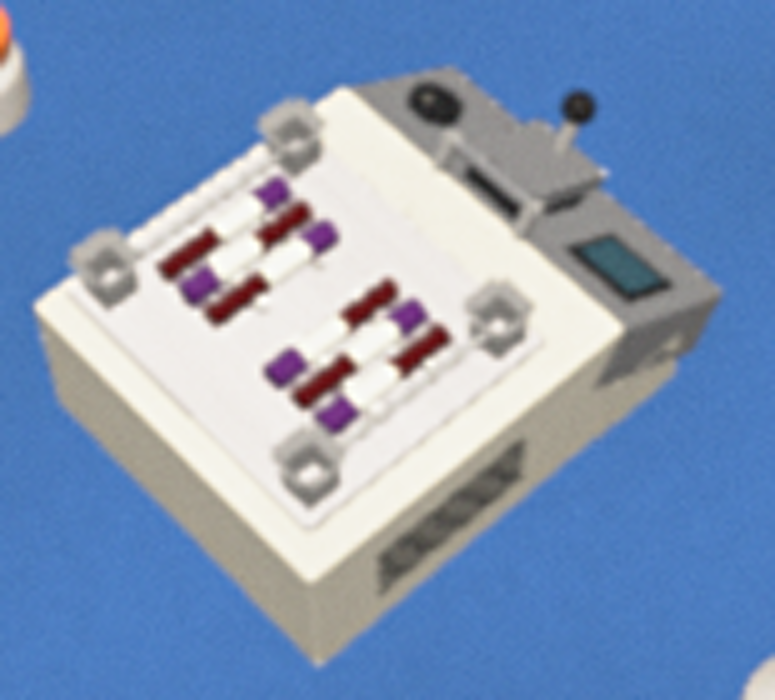

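```bash
cat > fit.py <<'E'
from h import *
from scipy.optimize import least_squares
def fit(obs,p0,extra=False):
    # obs: (cam,u,v,[x,y,z] local); p=(x,y,yaw,[zc])
    def res(p):
        c,s=np.cos(p[2]),np.sin(p[2]);o=[]
        for cam,u,v,L in obs:
            z=p[3] if L[2] is None else L[2]
            X=[p[0]+c*L[0]-s*L[1],p[1]+s*L[0]+c*L[1],z]
            o+=list(proj(cam,X)-[u,v])
        return np.array(o)
    S=least_squares(res,p0);return S.x,res(S.x).reshape(-1,2)
def O(cam,sc,ox,oy,l): return [(cam,ox+(u+.5)/sc-.5,oy+(v+.5)/sc-.5,L) for u,v,L in l]
E
python3 - <<'E'
from fit import *
k=[(-.062),.062]
def m(px,py,z): return [px,py,z]
T=O('top',4,265,110,[(111,72,[.122,.078,None]),(354,80,[.122,-.078,None]),(102,262,[-.002,.078,None]),(351,270,[-.002,-.078,None])])
S=O('scene',5,230,160,[(310,455,[.122,.078,None]),(105,258,[.122,-.078,None]),(498,305,[-.002,.078,None]),(290,125,[-.002,-.078,None])])
for n,o in(('T+S',T+S),('T',T),('S',S)):
    if n!='T+S': o=[(a,b,c,[L[0],L[1],.141]) for a,b,c,L in o]
    p,e=fit(o,[.5,0,0,.14]);print('mixer',n,p.round(4),e.round(1).tolist())
T=O('top',7,140,205,[(140,188,[.062,.078,None]),(570,122,[.062,-.078,None]),(165,540,[-.062,.078,None]),(608,474,[-.062,-.078,None])])
S=O('scene',5,395,195,[(85,237,[.062,-.078,None]),(377,408,[.062,.078,None]),(490,230,[-.062,.078,None]),(210,72,[-.062,-.078,None])])
for n,o in(('T+S',T+S),('T',T),('S',S)):
    if n!='T+S': o=[(a,b,c,[L[0],L[1],zc]) for a,b,c,L in o]
    p,e=fit(o,[.4,.3,0,.1]);zc=p[3];print('tier',n,p.round(4),e.round(1).tolist())
kt=O('top',4,265,110,[(219,484,0)])[0];ks=O('scene',5,230,160,[(578,107,0)])[0]
print('knob',tri('top',kt[1:3],'scene',ks[1:3]))
for a,b in(((340,192),(345,140)),((362,465),(258,272))): pass
h1=tri('top',(140+340/7,205+192/7),'scene',(395+258/5,195+272/5));h2=tri('top',(140+362/7,205+465/7),'scene',(395+345/5,195+140/5));print(h1,h2)
for n in('tier_handle','tube_rack','reagent','jar'):
  for c in('top','scene'):
    d=r.recognise(c,n);print(n,c,[(round(x['score'],2),(np.array(x['rect'])*[640,400,640,400]).round(1).tolist()) for x in d[:2]])
E
```

```text
mixer T+S [ 0.5776 -0.0052 -0.053   0.1417] [[0.1, -0.4], [0.8, -0.5], [0.4, -0.2], [0.8, -0.3], [0.4, 0.2], [0.4, 0.2], [0.7, 0.3], [0.9, 0.1]]
mixer T [ 0.5769 -0.0037 -0.0564  0.14  ] [[-0.3, -0.1], [0.3, -0.1], [-0.2, 0.1], [0.2, 0.1]]
mixer S [ 0.5779 -0.0073 -0.0488  0.14  ] [[-0.1, -0.1], [-0.2, 0.2], [0.1, -0.1], [0.2, -0.0]]
tier T+S [0.3984 0.3194 0.119  0.1104] [[-0.1, -0.3], [0.7, 0.2], [0.3, -0.5], [0.5, -0.4], [1.0, 0.1], [0.1, 0.0], [0.2, -0.5], [0.4, 0.3]]
tier T [0.3977 0.3202 0.1214 0.1   ] [[-0.5, 0.0], [0.3, 0.4], [0.0, -0.2], [0.2, -0.2]]
tier S [0.3924 0.3168 0.1166 0.1   ] [[1.0, 0.1], [-0.6, -0.3], [-0.6, -0.3], [0.2, 0.6]]
knob (array([0.44260444, 0.00310997, 0.11475039]), np.float64(0.002866649933543633))
(array([0.44311517, 0.32544989, 0.13220928]), np.float64(0.0021355772649621426)) (array([0.34971347, 0.31396018, 0.13251195]), np.float64(0.0005557518095192724))
tier_handle top [(0.69, [152.4, 217.7, 238.0, 287.3])]
tier_handle scene [(0.86, [407.2, 207.0, 495.7, 300.3]), (0.18, [236.2, 173.2, 376.4, 291.9])]
tube_rack top [(0.59, [412.0, 222.9, 478.7, 276.4])]
tube_rack scene [(0.8, [248.4, 104.7, 301.4, 153.7])]
reagent top [(0.59, [193.3, 159.3, 220.7, 185.4])]
reagent scene [(0.57, [374.1, 286.7, 405.3, 326.0]), (0.31, [246.5, 105.2, 302.6, 156.1])]
jar top [(0.71, [418.0, 155.8, 443.1, 179.1]), (0.4, [154.5, 217.1, 237.7, 286.7])]
jar scene [(0.69, [213.3, 160.7, 235.3, 188.6]), (0.16, [322.7, 175.0, 350.5, 197.2])]
```

```bash
cat > go.py <<'E'
import sys
from h import *
from scipy.spatial.transform import Rotation as Ro
def Rdown(yaw): # tool x along yaw, z down
    c,s=np.cos(yaw),np.sin(yaw);return np.array([[c,s,0],[s,-c,0],[0,0,-1.]])
def want(P,Rt):
    s=r.sense();R=np.array(s['ee_rot']);p=np.array(s['tcp_pos'])
    d=R.T@(np.array(P)-p);w=Ro.from_matrix(R.T@Rt).as_rotvec()
    print('t',round(s['time_s'],2),'p',p.round(4),'F',s['wrist_force'].round(1),'w',round(s['gripper_width'],3))
    print('mm',(d*1e3).round(1),'deg',np.degrees(w).round(2),'rows',max(np.linalg.norm(d)/.0417,np.degrees(np.linalg.norm(w))/7.16).round(1))
    print('ROW',np.concatenate([d/.3,w/np.pi]).round(4).tolist())
if __name__=='__main__':
    x,y,z,yaw=map(float,sys.argv[1:5]);want([x,y,z],Rdown(yaw))
E
python3 go.py .397 .3197 .21 .119
```

```text
t 0.55 p [0.1654 0.6027 0.2395] F [ 0.3  0.1 -0.5] w 1.0
mm [298.3 211.6  29.5] deg [  0.    -0.   -22.16] rows 8.8
ROW [0.9942, 0.7053, 0.0985, 0.0, -0.0, -0.1231]
```

```bash
python3 -m creep '[[1,0.994,0.705,0.098,0,0,-0.123],[1,0.994,0.705,0.098,0,0,-0.123],[1,0.994,0.705,0.098,0,0,-0.123],[1,0.994,0.705,0.098,0,0,-0.123],[1,0.994,0.705,0.098,0,0,-0.123]]'; python3 go.py .397 .3197 .21 .119
```

```text
time_s: 0.97
tcp_pos: [0.2977, 0.4405, 0.2229]
ee_rot: [[0.993, 0.12, 0.0], [0.12, -0.993, 0.0], [0.0, -0.0, -1.0]]
wrist_force: [0.5, 0.9, 0.2]
gripper_width: 1.004
t 0.97 p [0.2977 0.4405 0.2229] F [0.5 0.9 0.2] w 1.004
mm [ 84.1 131.8  12.9] deg [-0.03 -0.02  0.06] rows 3.8
ROW [0.2805, 0.4393, 0.043, -0.0001, -0.0001, 0.0003]
```

```bash
python3 -m creep '[[1,0.281,0.439,0.043,0,0,0],[1,0.281,0.439,0.043,0,0,0],[1,0.281,0.439,0.043,0,0,0],[1,0.281,0.439,0.043,0,0,0],[1,0.281,0.439,0.043,0,0,0]]'; python3 go.py .397 .3197 .126 .119; python3 -c "
from h import *
snap('wrist','w1')"
```

```text
time_s: 1.38
tcp_pos: [0.3991, 0.3155, 0.2096]
ee_rot: [[0.994, 0.114, -0.001], [0.114, -0.994, -0.001], [-0.001, 0.001, -1.0]]
wrist_force: [0.6, 0.1, 0.1]
gripper_width: 0.999
t 1.38 p [0.3991 0.3155 0.2096] F [0.6 0.1 0.1] w 0.999
mm [-1.5 -4.6 83.6] deg [ 0.07  0.05 -0.29] rows 2.0
ROW [-0.0051, -0.0152, 0.2786, 0.0004, 0.0003, -0.0016]
```

View pics/w1.png

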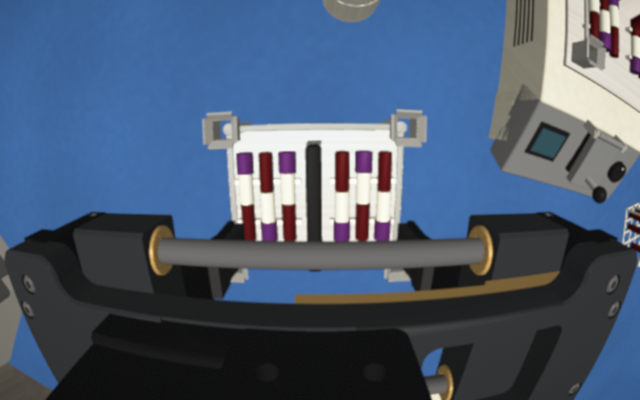

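```bash
python3 -m creep '[[1,-0.005,-0.015,0.1,0,0,-0.001],[1,-0.005,-0.015,0.2,0,0,-0.001],[1,-0.005,-0.015,0.278,0,0,-0.001],[1,-0.005,-0.015,0.278,0,0,-0.001]]'; python3 go.py .397 .3197 .126 .119; python3 -c "
from h import *
snap('wrist','w2')"
```

```text
time_s: 1.77
tcp_pos: [0.3938, 0.3199, 0.1222]
ee_rot: [[0.993, 0.118, -0.006], [0.118, -0.993, -0.007], [-0.007, 0.006, -1.0]]
wrist_force: [0.1, 0.0, -0.6]
gripper_width: 0.999
t 1.77 p [0.3938 0.3199 0.1222] F [ 0.1  0.  -0.6] w 0.999
mm [ 3.1  0.6 -3.8] deg [ 0.37  0.41 -0.04] rows 0.1
ROW [0.0103, 0.002, -0.0126, 0.0021, 0.0023, -0.0002]
```

View pics/w2.png

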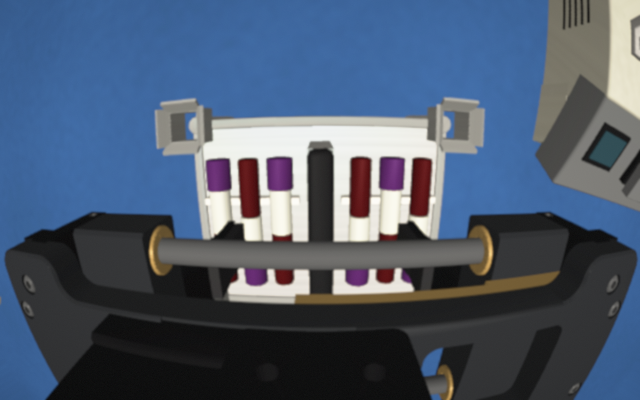

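```bash
python3 -m creep '[[1,0.01,0.002,-0.01,0.002,0.002,0],[1,0.01,0.002,-0.01,0.002,0.002,0],[0.5,0.01,0.002,-0.01,0.002,0.002,0],[0,0.01,0.002,-0.01,0.002,0.002,0],[0,0.01,0.002,-0.01,0.002,0.002,0]]'; python3 -m creep '[[0,0,0,0,0,0,0],[0,0,0,0,0,0,0],[0,0,0,0,0,0,0],[0,0,0,0,0,0,0]]'; python3 go.py .397 .3197 .126 .119
```

```text
time_s: 2.23
tcp_pos: [0.3985, 0.3215, 0.1288]
ee_rot: [[0.993, 0.119, 0.004], [0.119, -0.993, 0.004], [0.004, -0.004, -1.0]]
wrist_force: [0.2, -0.2, 0.4]
gripper_width: 0.853
time_s: 2.57
tcp_pos: [0.3985, 0.3214, 0.1289]
ee_rot: [[0.993, 0.119, 0.004], [0.119, -0.993, 0.004], [0.004, -0.004, -1.0]]
wrist_force: [0.1, 0.5, -1.8]
gripper_width: 0.559
t 2.57 p [0.3985 0.3214 0.1289] F [ 0.1  0.5 -1.8] w 0.559
mm [-1.7  1.6  2.8] deg [-0.23 -0.25  0.03] rows 0.1
ROW [-0.0058, 0.0052, 0.0095, -0.0013, -0.0014, 0.0002]
```

```bash
python3 -m creep '[[0,-0.003,0.004,0.01,-0.001,-0.001,0],[0,-0.003,0.004,0.01,-0.001,-0.001,0],[0,-0.003,0.004,0.01,-0.001,-0.001,0],[0,-0.003,0.004,0.01,-0.001,-0.001,0],[0,-0.003,0.004,0.01,-0.001,-0.001,0]]';  python3 -m creep '[[0,0,0,0,0,0,0],[0,0,0,0,0,0,0],[0,0,0,0,0,0,0],[0,0,0,0,0,0,0],[0,0,0,0,0,0,0]]'; python3 go.py .397 .3197 .126 .119
```

```text
time_s: 2.98
tcp_pos: [0.3978, 0.3202, 0.1258]
ee_rot: [[0.993, 0.119, 0.001], [0.119, -0.993, 0.001], [0.001, -0.001, -1.0]]
wrist_force: [-0.1, 0.3, -0.4]
gripper_width: 0.174
time_s: 3.4
tcp_pos: [0.3978, 0.3203, 0.1258]
ee_rot: [[0.993, 0.119, 0.001], [0.119, -0.993, 0.001], [0.001, -0.001, -1.0]]
wrist_force: [0.4, 0.5, -1.0]
gripper_width: 0.13
t 3.4 p [0.3978 0.3203 0.1258] F [ 0.4  0.5 -1. ] w 0.13
mm [-0.9  0.5 -0.2] deg [-0.05 -0.07  0.03] rows 0.0
ROW [-0.0029, 0.0016, -0.0006, -0.0003, -0.0004, 0.0002]
```

```bash
python3 -m creep '[[0,0,0,-0.05,0,0,0],[0,0,0,-0.12,0,0,0],[0,0,0,-0.2,0,0,0],[0,0,0,-0.3,0,0,0],[0,0,0,-0.4,0,0,0]]';  python3 -m creep '[[0,0,0,-0.1,0,0,0],[0,0,0,-0.2,0,0,0],[0,0,0,-0.22,0,0,0],[0,0,0,-0.22,0,0,0],[0,0,0,-0.22,0,0,0]]'; python3 go.py .6375 -.0084 .31 -.053; python3 -c "
from h import *
snap('wrist','w3');snap('top','t3',(140,190,260,300),6);snap('scene','s3',(385,150,525,290),5)"
```

```text
time_s: 3.82
tcp_pos: [0.3966, 0.3189, 0.2452]
ee_rot: [[0.993, 0.119, -0.002], [0.119, -0.993, -0.002], [-0.003, 0.002, -1.0]]
wrist_force: [-0.1, 1.2, -4.3]
gripper_width: 0.134
time_s: 4.23
tcp_pos: [0.3956, 0.3184, 0.309]
ee_rot: [[0.993, 0.118, -0.006], [0.118, -0.993, -0.004], [-0.006, 0.004, -1.0]]
wrist_force: [-0.5, 0.1, -4.9]
gripper_width: 0.136
t 4.23 p [0.3956 0.3184 0.309 ] F [-0.5  0.1 -4.9] w 0.136
mm [201.6 353.1  -1. ] deg [0.24 0.35 9.81] rows 9.7
ROW [0.6721, 1.1768, -0.0034, 0.0013, 0.002, 0.0545]
```

View pics/w3.png

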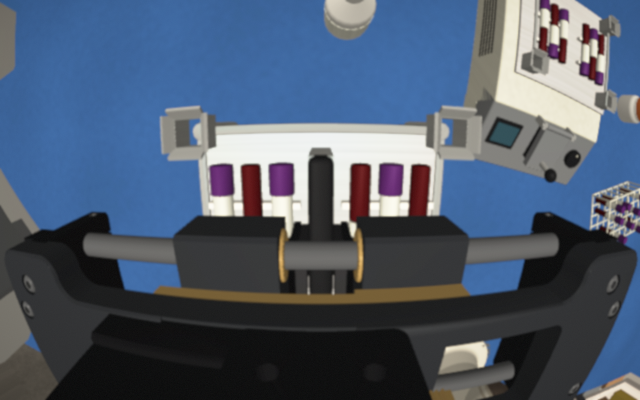

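View pics/s3.png

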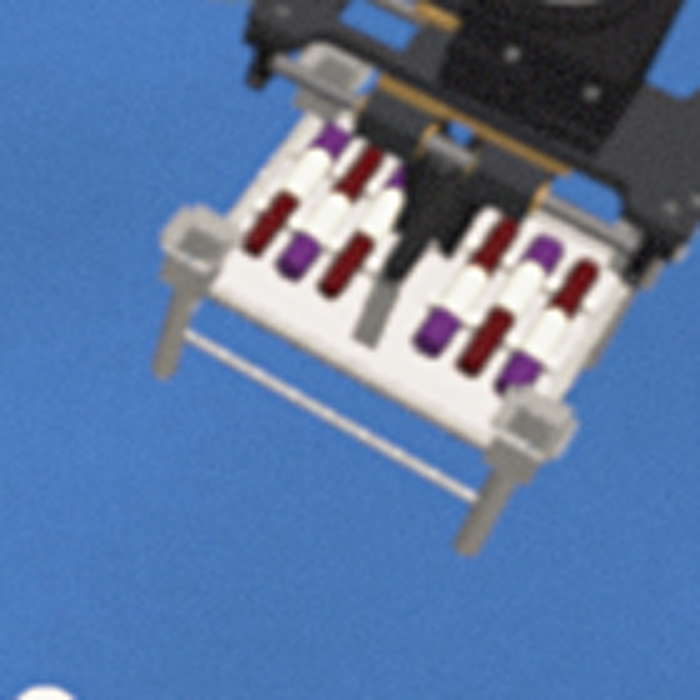

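```bash
python3 -m creep '[[0,0.04,0.07,-0.005,0.001,0.002,0.01],[0,0.1,0.17,-0.01,0.001,0.002,0.02],[0,0.165,0.28,-0.015,0.001,0.002,0.03],[0,0.23,0.4,-0.02,0.001,0.002,0.04],[0,0.3,0.52,-0.02,0.001,0.002,0.05]]'; python3 go.py .6375 -.0084 .315 -.053
```

```text
time_s: 4.8
tcp_pos: [0.5039, 0.1726, 0.3134]
ee_rot: [[0.999, -0.039, -0.002], [-0.039, -0.999, -0.004], [-0.002, 0.004, -1.0]]
wrist_force: [1.3, 1.1, -3.9]
gripper_width: 0.134
t 4.8 p [0.5039 0.1726 0.3134] F [ 1.3  1.1 -3.9] w 0.134
mm [140.5 175.7  -1.2] deg [0.24 0.11 0.81] rows 5.4
ROW [0.4684, 0.5856, -0.0039, 0.0014, 0.0006, 0.0045]
```

```bash
python3 -m creep '[[0,0.09,0.113,-0.004,0.001,0,0.002],[0,0.18,0.226,-0.004,0.001,0,0.004],[0,0.27,0.34,-0.004,0.001,0,0.004],[0,0.35,0.44,-0.004,0.001,0,0.004],[0,0.41,0.52,-0.004,0.001,0,0.004]]'; python3 go.py .6375 -.0084 .315 -.053
```

```text
time_s: 5.22
tcp_pos: [0.6217, 0.0093, 0.3125]
ee_rot: [[0.999, -0.053, -0.006], [-0.053, -0.999, -0.002], [-0.006, 0.002, -1.0]]
wrist_force: [0.7, 1.7, -4.1]
gripper_width: 0.131
t 5.22 p [0.6217 0.0093 0.3125] F [ 0.7  1.7 -4.1] w 0.131
mm [16.7 16.8 -2.6] deg [0.14 0.32 0.01] rows 0.6
ROW [0.0556, 0.0562, -0.0086, 0.0008, 0.0018, 0.0001]
```

```bash
python3 -m creep '[[0,0.03,0.03,-0.004,0.001,0.001,0],[0,0.054,0.055,-0.007,0.001,0.002,0],[0,0.054,0.055,-0.007,0.001,0.002,0],[0,0.054,0.055,-0.007,0.001,0.002,0],[0,0.054,0.055,-0.007,0.001,0.002,0]]'; python3 go.py .6375 -.0084 .315 -.053;python3 -c "
from h import *
snap('wrist','w4');snap('top','t4',(255,90,385,240),4);snap('scene','s4',(215,110,395,290),4)"
```

```text
time_s: 5.63
tcp_pos: [0.6364, -0.0068, 0.3142]
ee_rot: [[0.999, -0.051, -0.0], [-0.051, -0.999, 0.001], [-0.0, -0.001, -1.0]]
wrist_force: [-0.0, 0.7, -5.0]
gripper_width: 0.134
t 5.63 p [ 0.6364 -0.0068  0.3142] F [-0.   0.7 -5. ] w 0.134
mm [ 1.2  1.6 -0.8] deg [-0.06  0.01  0.1 ] rows 0.1
ROW [0.004, 0.0052, -0.0026, -0.0003, 0.0001, 0.0005]
```

View pics/w4.png

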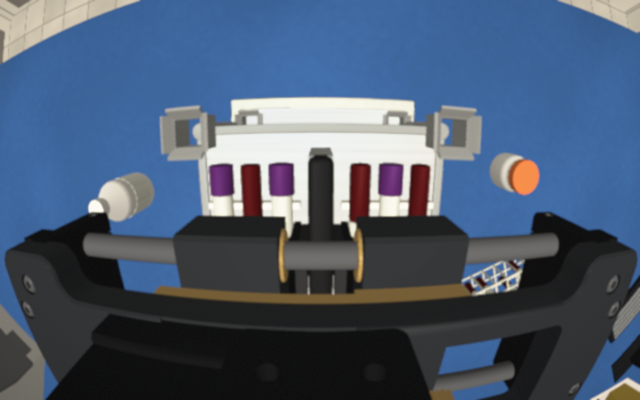

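View pics/t4.png

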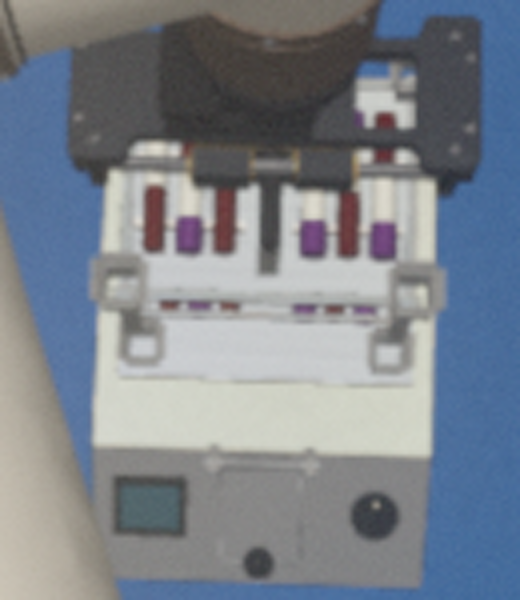

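View pics/s4.png

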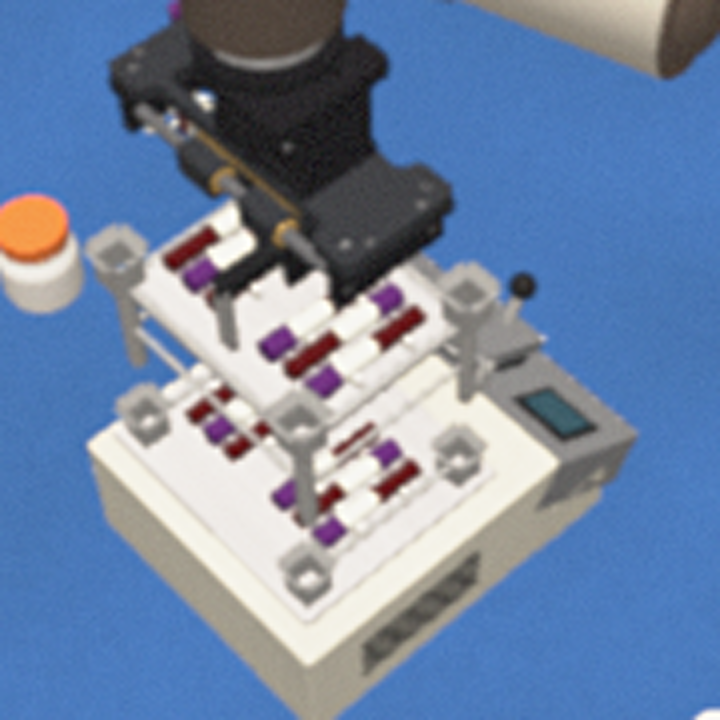

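```bash
python3 -m creep '[[0,0.004,0.005,0.03,0,0,0],[0,0.004,0.005,0.07,0,0,0],[0,0.004,0.005,0.1,0,0,0],[0,0.004,0.005,0.115,0,0,0],[0,0.004,0.005,0.115,0,0,0]]'; python3 go.py .6375 -.0084 .28 -.053;python3 -c "
from h import *
snap('top','t5',(255,90,385,240),4);snap('scene','s5',(225,130,385,290),5)"
```

```text
time_s: 6.2
tcp_pos: [0.6368, -0.0081, 0.2786]
ee_rot: [[0.999, -0.051, -0.002], [-0.051, -0.999, 0.001], [-0.002, -0.001, -1.0]]
wrist_force: [-0.3, 0.7, -3.8]
gripper_width: 0.134
t 6.2 p [ 0.6368 -0.0081  0.2786] F [-0.3  0.7 -3.8] w 0.134
mm [ 0.7  0.3 -1.4] deg [-0.03  0.13  0.14] rows 0.0
ROW [0.0024, 0.001, -0.0047, -0.0002, 0.0007, 0.0008]
```

View pics/t5.png

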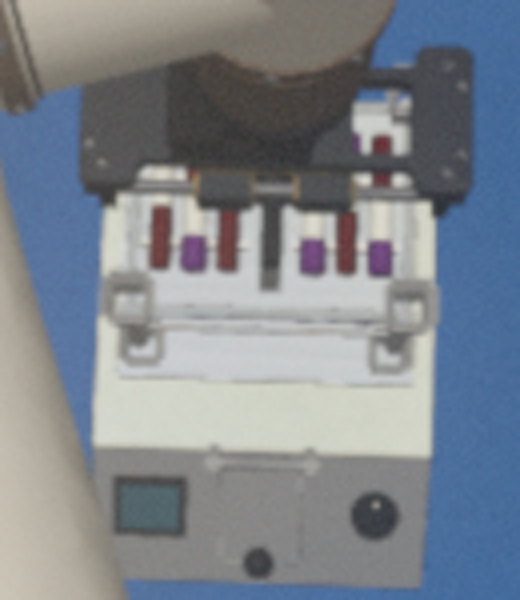

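View pics/s5.png

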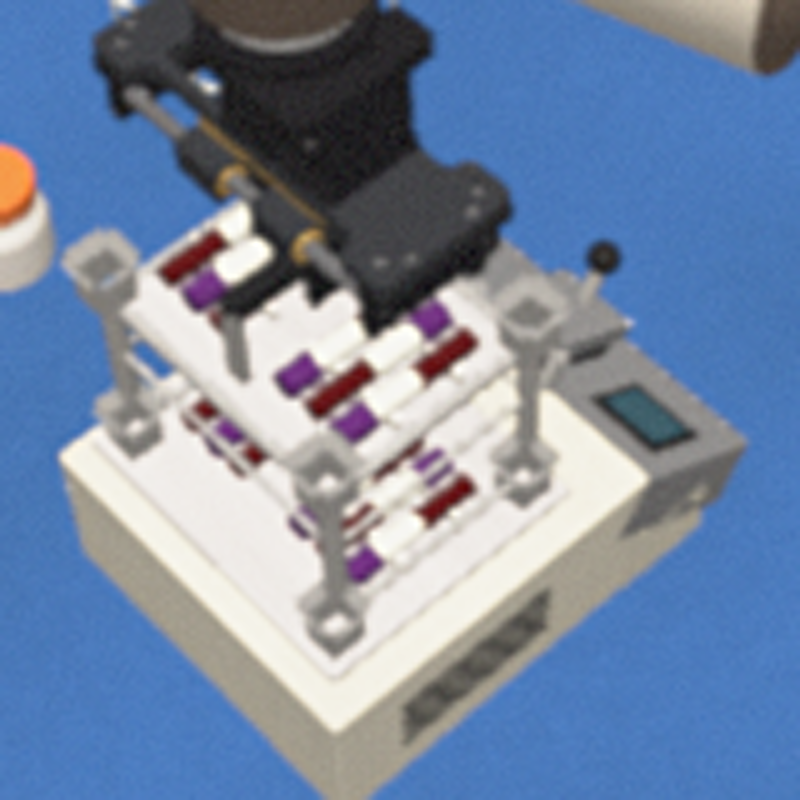

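Run:
```python
from fit import *
zc=.2632
S=O('scene',5,225,130,[(103,262,[.062,-.078,zc]),(325,472,[.062,.078,zc]),(531,308,[-.062,.078,zc])])
T=O('top',4,255,90,[(130,300,[-.062,.078,zc]),(412,305,[-.062,-.078,zc])])
for n,o in(('T+S',T+S),('T',T),('S',S)):
    p,e=fit(o,[.63,0,0]);print('tier',n,p.round(4),e.round(1).tolist())
for n,(x,y,a) in {'T':(.5769,-.0037,-.0564),'S':(.5779,-.0073,-.0488),'TS':(.5776,-.0052,-.053)}.items(): print(n,x+.06*np.cos(a),y+.06*np.sin(a))
```

```text
tier T+S [ 0.6367 -0.0066 -0.0468] [[-0.7, -1.5], [0.2, -1.1], [0.2, -0.6], [0.6, -1.7], [0.6, -0.3]]
tier T [ 0.6338 -0.0067 -0.041 ] [[-0.5, -0.0], [0.5, -0.0]]
tier S [ 0.6391 -0.0055 -0.048 ] [[-0.3, 0.2], [0.1, -0.7], [0.2, 0.6]]
T 0.6368045964935842 -0.007082206223880274
S 0.6378285709770157 -0.010226837995650813
TS 0.6375157497243555 -0.008378511439083762
```

```bash
python3 -m creep '[[0,0.002,0.001,0.015,0,0,0.001],[0,0.002,0.001,0.03,0,0.001,0.001],[0,0.002,0.001,0.03,0,0.001,0.001],[0,0.002,0.001,0.03,0,0.001,0.001]]'; python3 go.py .6375 -.0084 .27 -.053;python3 -c "
from h import *
im=snap('scene','s6',(225,130,385,290),5)
c=lambda x,y: cv2.resize(im[y-18:y+18,x-18:x+18],None,fx=11,fy=11,interpolation=cv2.INTER_CUBIC)
cv2.imwrite('pics/s6z.png',np.hstack([c(252,213),c(292,252)]))
cv2.imwrite('pics/s6y.png',np.hstack([c(330,222)]))
im=snap('top','t6',(255,90,385,240),4)
cv2.imwrite('pics/t6z.png',np.hstack([c(290,170),c(352,172)]))
"
```

```text
time_s: 6.63
tcp_pos: [0.6382, -0.0086, 0.2712]
ee_rot: [[0.999, -0.054, 0.004], [-0.054, -0.999, 0.0], [0.004, -0.001, -1.0]]
wrist_force: [-0.7, -0.4, -5.1]
gripper_width: 0.138
t 6.63 p [ 0.6382 -0.0086  0.2712] F [-0.7 -0.4 -5.1] w 0.138
mm [-0.7 -0.2  1.2] deg [-0.03 -0.21 -0.04] rows 0.0
ROW [-0.0023, -0.0006, 0.0039, -0.0002, -0.0012, -0.0002]
```

View pics/s6z.png

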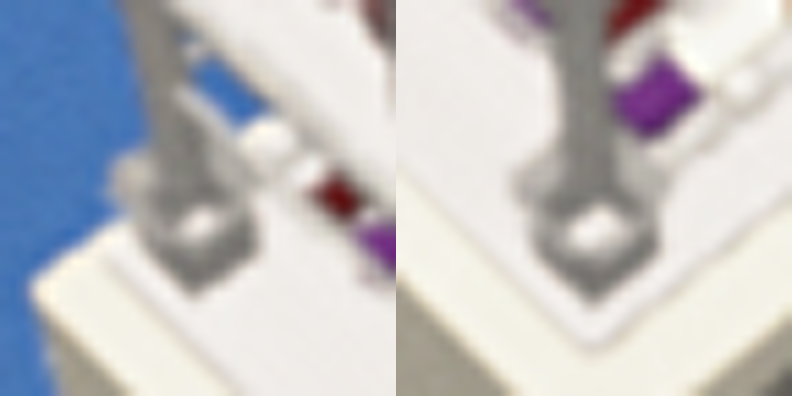

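View pics/s6y.png

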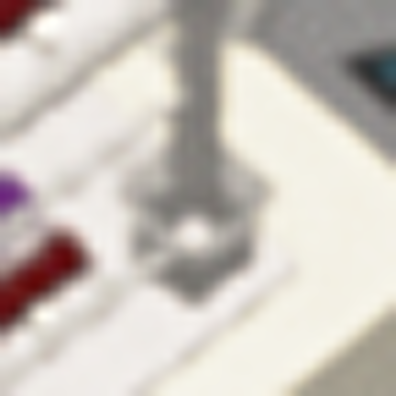

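View pics/t6z.png

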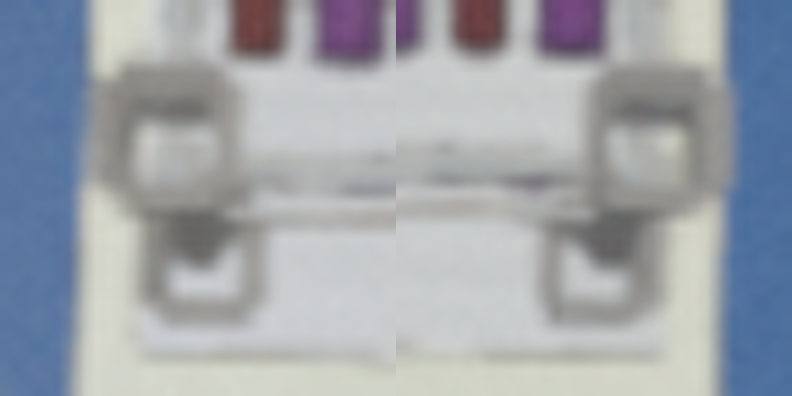

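```bash
cat > ov.py <<'E'
from fit import *
import sys
def ov(tag,cam,seat,tier,zf,crops,out,k=11,w=18):
    im=cv2.imread(f'pics/{tag}_full.png')
    big=cv2.resize(im,None,fx=k,fy=k,interpolation=cv2.INTER_CUBIC)
    def pl(P,col):
        q=np.array([(proj(cam,p)+.5)*k-.5 for p in P]).round().astype(int);cv2.polylines(big,[q],True,col,1)
    def loc(pose,L,z):
        c,s=np.cos(pose[2]),np.sin(pose[2]);return [pose[0]+c*L[0]-s*L[1],pose[1]+s*L[0]+c*L[1],z]
    for sx in(-1,1):
        for sy in(-1,1):
            a,b=.062*sx,.078*sy
            for h,z,col in((.0085,.134,(0,255,0)),(.0085,.112,(0,255,255))):
                pl([loc(seat,(a+i*h,b+j*h),z) for i,j in((1,1),(1,-1),(-1,-1),(-1,1))],col)
            th=np.linspace(0,6.28,24)
            pl([loc(tier,(a+.006*np.cos(t),b+.006*np.sin(t)),zf) for t in th],(0,0,255))
            pl([loc(tier,(a+.006*np.cos(t),b+.006*np.sin(t)),zf+.03) for t in th],(255,0,255))
    cv2.imwrite(out,np.hstack([big[(y-w)*k:(y+w)*k,(x-w)*k:(x+w)*k] for x,y in crops])[:, :])
E
python3 - <<'E'
from ov import *
ov('s6','scene',(.6378,-.0102,-.051),(.6382,-.0086,-.054),.145,[(252,213),(292,252)],'pics/o1.png')
ov('t6','top',(.6368,-.0071,-.055),(.6382,-.0086,-.054),.145,[(290,170),(352,172)],'pics/o2.png')
E
```

```text
(no output)
```

View pics/o1.png

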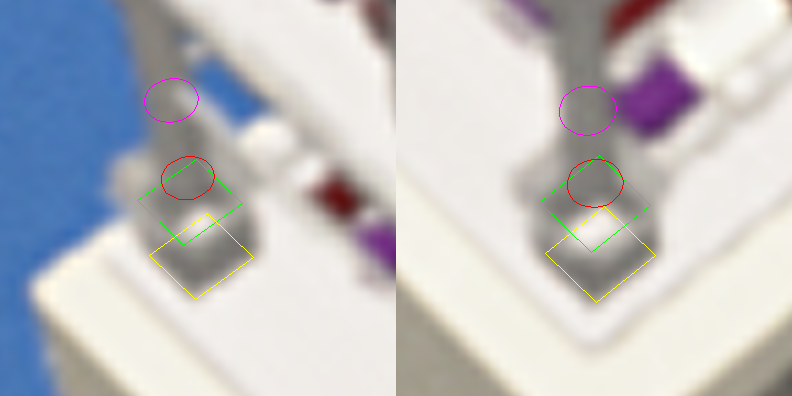

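View pics/o2.png

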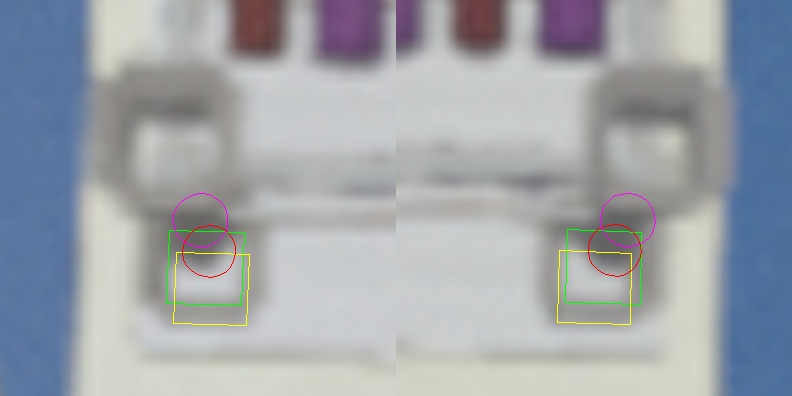

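```bash
python3 -m creep '[[0,-0.008,0,0.01,0,-0.001,0],[0,-0.009,0,0.02,0,-0.001,0],[0,-0.009,0,0.02,0,-0.001,0],[0,-0.009,0,0.02,0,-0.001,0]]'; python3 go.py .6355 -.0084 .263 -.053;python3 -c "
from h import *
im=snap('scene','s7',(225,130,385,290),5)
im=snap('top','t7',(255,90,385,240),4)
from ov import *
ov('s7','scene',(.6378,-.0102,-.051),(.6355,-.0086,-.054),.139,[(252,213),(292,252)],'pics/o3.png')
ov('t7','top',(.6368,-.0071,-.055),(.6355,-.0086,-.054),.139,[(290,170),(352,172)],'pics/o4.png')
"
```

```text
time_s: 7.07
tcp_pos: [0.6357, -0.0085, 0.2654]
ee_rot: [[0.999, -0.054, 0.001], [-0.054, -0.999, 0.0], [0.001, -0.0, -1.0]]
wrist_force: [-0.1, -0.9, -3.8]
gripper_width: 0.131
t 7.07 p [ 0.6357 -0.0085  0.2654] F [-0.1 -0.9 -3.8] w 0.131
mm [-0.2 -0.1  2.4] deg [-0.02 -0.06 -0.03] rows 0.1
ROW [-0.0006, -0.0003, 0.0081, -0.0001, -0.0004, -0.0002]
```

View pics/o3.png

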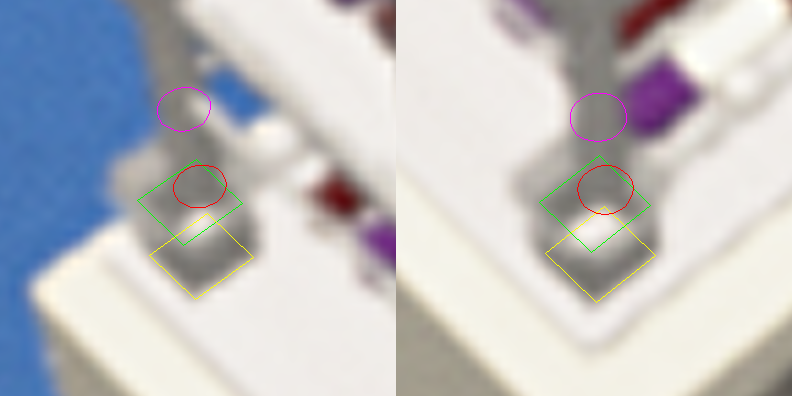

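View pics/o4.png

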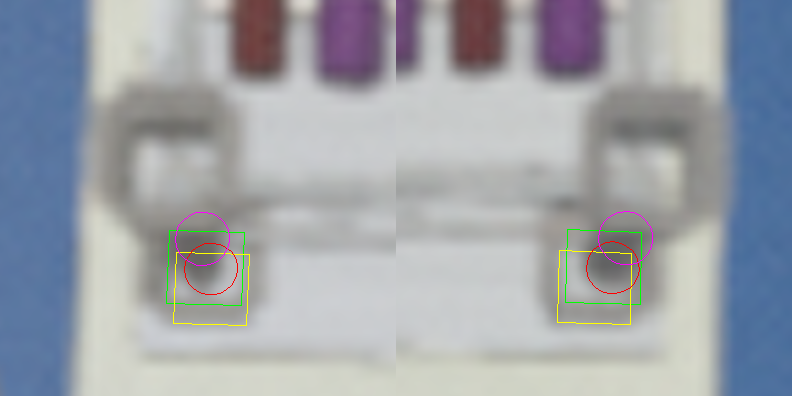

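```bash
python3 -m creep '[[0,0.003,0,0.008,0,0,0],[0,0.003,0,0.016,0,0,0],[0,0.003,0,0.024,0,0,0],[0,0.003,0,0.024,0,0,0]]'; python3 go.py .6365 -.0084 .254 -.053
```

```text
time_s: 7.5
tcp_pos: [0.6365, -0.0085, 0.2577]
ee_rot: [[0.999, -0.054, 0.0], [-0.054, -0.999, 0.0], [0.0, -0.0, -1.0]]
wrist_force: [-0.1, -0.7, -4.0]
gripper_width: 0.138
t 7.5 p [ 0.6365 -0.0085  0.2577] F [-0.1 -0.7 -4. ] w 0.138
mm [-0.  -0.1  3.7] deg [-0.03 -0.03 -0.04] rows 0.1
ROW [-0.0001, -0.0003, 0.0122, -0.0001, -0.0001, -0.0002]
```

```bash
python3 -m creep '[[0,0,0,0.008,0,0,0],[0,0,0,0.016,0,0,0],[0,0,0,0.024,0,0,0],[0,0,0,0.024,0,0,0]]'; python3 -m creep '[[0,0,0,0.008,0,0,0],[0,0,0,0.016,0,0,0],[0,0,0,0.024,0,0,0],[0,0,0,0.024,0,0,0]]'; python3 go.py .6365 -.0084 .238 -.053
```

```text
time_s: 7.83
tcp_pos: [0.6363, -0.0085, 0.2497]
ee_rot: [[0.999, -0.054, -0.0], [-0.054, -0.999, 0.001], [-0.0, -0.0, -1.0]]
wrist_force: [0.9, -0.2, -5.0]
gripper_width: 0.13
time_s: 8.17
tcp_pos: [0.6362, -0.0084, 0.2418]
ee_rot: [[0.999, -0.054, -0.001], [-0.054, -0.999, 0.001], [-0.001, -0.0, -1.0]]
wrist_force: [0.6, -0.5, -5.0]
gripper_width: 0.131
t 8.17 p [ 0.6362 -0.0084  0.2418] F [ 0.6 -0.5 -5. ] w 0.131
mm [ 0.3 -0.1  3.8] deg [-0.03  0.06 -0.06] rows 0.1
ROW [0.001, -0.0002, 0.0127, -0.0002, 0.0004, -0.0003]
```

```bash
python3 -m creep '[[0,0,0,0.004,0,0,0],[0,0,0,0.008,0,0,0],[0,0,0,0.011,0,0,0],[0,0,0,0.011,0,0,0]]'; python3 -m creep '[[0,0,0,0.003,0,0,0],[0,0,0,0.006,0,0,0],[0,0,0,0.006,0,0,0]]'; python3 go.py .6365 -.0084 .238 -.053
```

```text
time_s: 8.5
tcp_pos: [0.6362, -0.0084, 0.2383]
ee_rot: [[0.999, -0.054, -0.001], [-0.054, -0.999, 0.001], [-0.001, -0.001, -1.0]]
wrist_force: [0.7, -0.6, -4.7]
gripper_width: 0.13
time_s: 8.75
tcp_pos: [0.6364, -0.0084, 0.2379]
ee_rot: [[0.999, -0.054, 0.0], [-0.054, -0.999, 0.0], [0.0, -0.0, -1.0]]
wrist_force: [-2.5, 1.2, 1.4]
gripper_width: 0.128
t 8.75 p [ 0.6364 -0.0084  0.2379] F [-2.5  1.2  1.4] w 0.128
mm [ 0.1 -0.  -0.1] deg [-0.02 -0.02 -0.04] rows 0.0
ROW [0.0002, -0.0001, -0.0003, -0.0001, -0.0001, -0.0002]
```

```bash
python3 -m creep '[[0.3,0,0,0,0,0,0],[0.5,0,0,0,0,0,0],[0.5,0,0,0,0,0,0],[0.5,0,0,0,0,0,0],[0.5,0,0,0,0,0,0]]'; python3 -m creep '[[0.5,0,0,-0.03,0,0,0],[0.5,0,0,-0.1,0,0,0],[0.5,0,0,-0.2,0,0,0],[0.5,0,0,-0.3,0,0,0],[0.5,0,0,-0.3,0,0,0]]'; python3 -c "
from h import *
im=snap('scene','s8',(225,130,385,290),5)
im=snap('top','t8',(255,90,385,240),4)"
```

```text
time_s: 9.17
tcp_pos: [0.6365, -0.0085, 0.238]
ee_rot: [[0.999, -0.054, 0.001], [-0.054, -0.999, 0.0], [0.001, -0.0, -1.0]]
wrist_force: [-0.2, 0.5, -0.5]
gripper_width: 0.423
time_s: 9.58
tcp_pos: [0.6392, -0.009, 0.3364]
ee_rot: [[0.998, -0.053, 0.015], [-0.053, -0.999, 0.0], [0.015, -0.001, -1.0]]
wrist_force: [-0.5, 0.3, 0.4]
gripper_width: 0.498
```

View pics/s8.png

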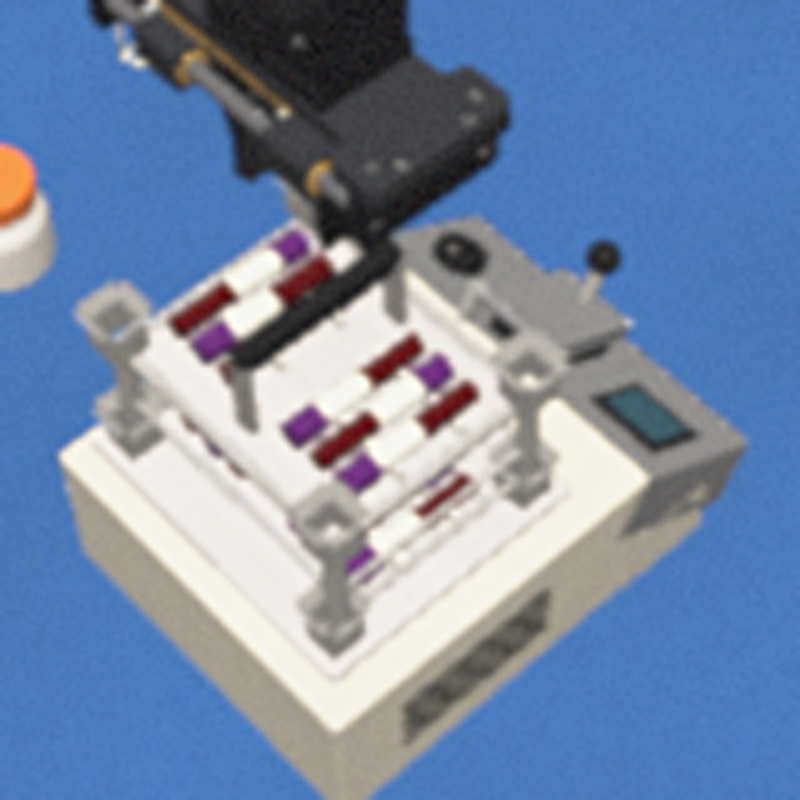

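View pics/t8.png

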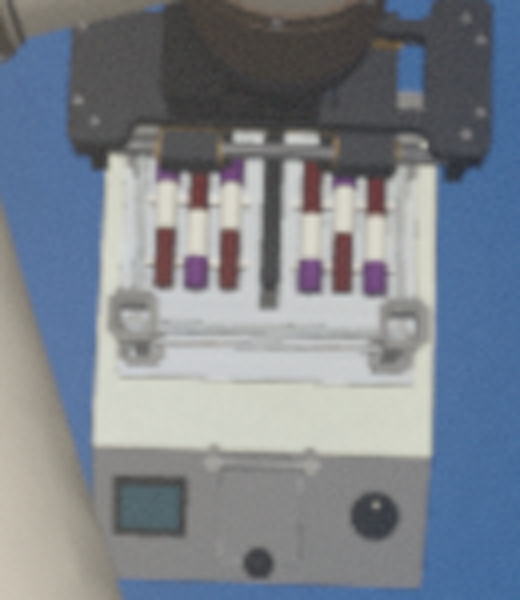

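```bash
cat > gt.py <<'E'
import sys
from go import *
def Rt(tilt,yaw): # tilt deg from straight down, z forward
    return Ro.from_euler('z',yaw).as_matrix()@Ro.from_euler('y',-tilt,degrees=True).as_matrix()@np.diag([1.,-1,-1])
if __name__=='__main__':
    x,y,z,tl,yaw=map(float,sys.argv[1:6]);want([x,y,z],Rt(tl,yaw))
E
python3 -c "
from gt import *
print(Rt(45,0).round(2))"
python3 gt.py .40 .005 .22 45 -.053;python3 gt.py .45 .002 .32 20 -.053
```

```text
[[ 0.71  0.    0.71]
 [ 0.   -1.    0.  ]
 [ 0.71  0.   -0.71]]
t 9.68 p [ 0.6371 -0.0084  0.3304] F [0.3 0.3 0.1] w 0.5
mm [-238.    -0.5  109.2] deg [-0.07 44.71 -0.07] rows 6.3
ROW [-0.7933, -0.0017, 0.3641, -0.0004, 0.2484, -0.0004]
t 9.68 p [ 0.6371 -0.0084  0.3304] F [0.3 0.3 0.1] w 0.5
mm [-187.4   -0.3    9.5] deg [-0.08 19.71 -0.06] rows 4.5
ROW [-0.6246, -0.0011, 0.0316, -0.0004, 0.1095, -0.0003]
```

```bash
python3 -m creep '[[0.6,-0.12,0,0,0,0.01,0],[0.6,-0.25,0,0.01,0,0.035,0],[0.6,-0.38,0,0.02,0,0.06,0],[0.6,-0.51,0,0.03,0,0.085,0],[0.6,-0.62,0,0.03,0,0.11,0]]'; python3 gt.py .40 .005 .2 45 -.053
```

```text
time_s: 10.1
tcp_pos: [0.4487, 0.0009, 0.3186]
ee_rot: [[0.938, -0.054, 0.344], [-0.052, -0.999, -0.017], [0.344, -0.002, -0.939]]
wrist_force: [-1.8, 1.3, 0.9]
gripper_width: 0.599
t 10.1 p [0.4487 0.0009 0.3186] F [-1.8  1.3  0.9] w 0.599
mm [-86.7  -1.3  94.5] deg [-0.03 24.88 -0.12] rows 3.5
ROW [-0.289, -0.0042, 0.315, -0.0002, 0.1382, -0.0007]
```

```bash
python3 -m creep '[[0.6,-0.09,0,0.1,0,0.04,0],[0.6,-0.19,-0.002,0.2,0,0.08,0],[0.6,-0.289,-0.004,0.315,0,0.12,0],[0.6,-0.289,-0.004,0.315,0,0.138,0],[0.6,-0.289,-0.004,0.315,0,0.138,0]]'; python3 gt.py .40 .005 .2 45 -.053;  python3 -c "
from h import *
print(r.sense()['joints'].round(1))
snap('wrist','w9');snap('top','t9',(265,150,375,240),7);snap('scene','s9',(225,130,385,290),5)"
```

```text
time_s: 10.52
tcp_pos: [0.4505, -0.0184, 0.2833]
ee_rot: [[0.764, -0.059, 0.642], [-0.045, -0.998, -0.038], [0.643, -0.0, -0.765]]
wrist_force: [1.4, -2.2, 1.5]
gripper_width: 0.601
t 10.52 p [ 0.4505 -0.0184  0.2833] F [ 1.4 -2.2  1.5] w 0.601
mm [-93.3 -20.4  30.4] deg [ 0.23  4.95 -0.25] rows 2.4
ROW [-0.3109, -0.0679, 0.1015, 0.0013, 0.0275, -0.0014]
[ 13.7 -14.5 -60.4  64.1 -12.1  13.2]
```

View pics/w9.png

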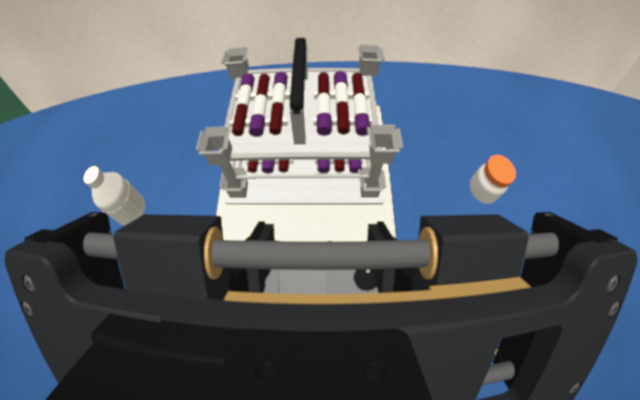

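View pics/s9.png

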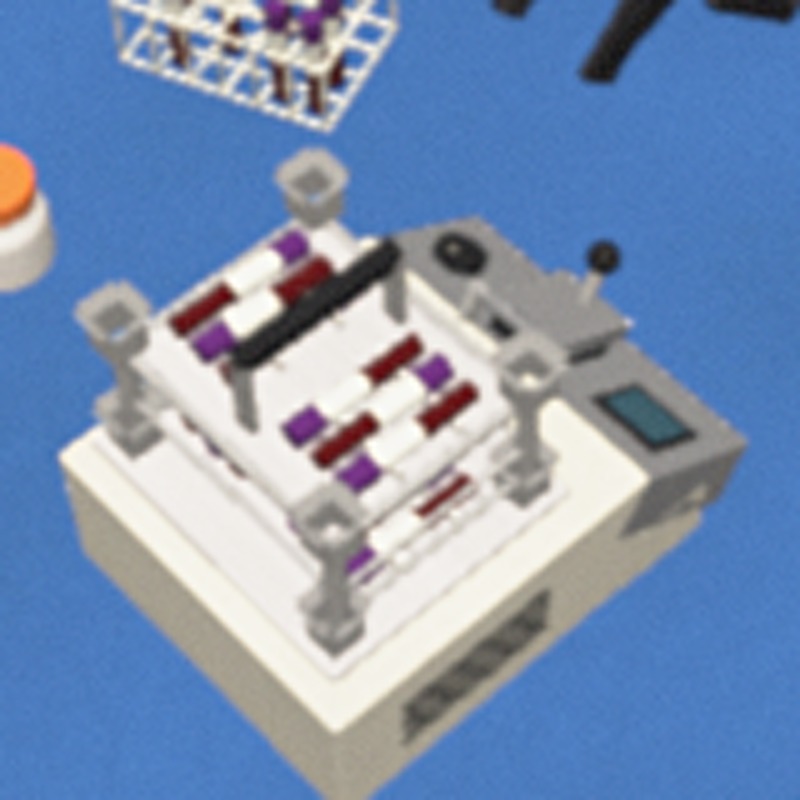

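View pics/t9.png

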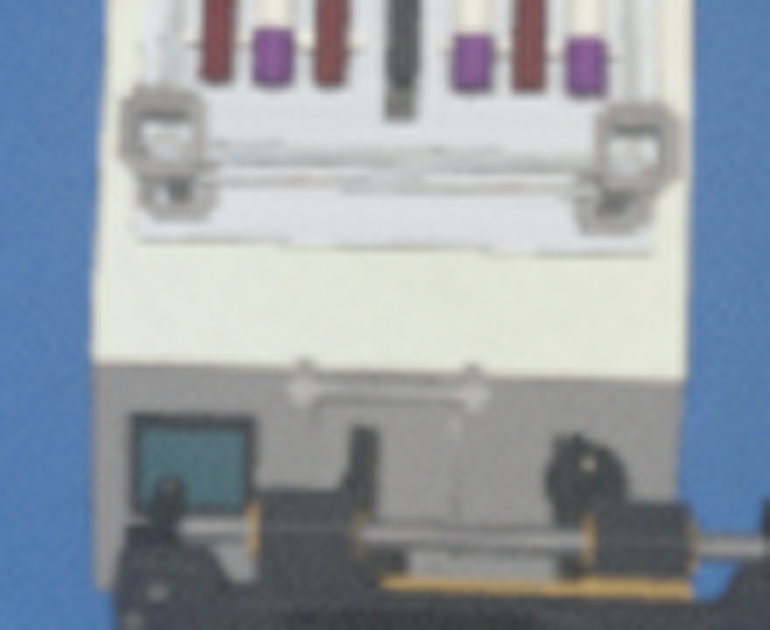

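```bash
python3 gt.py .44 .003 .25 20 -.053
```

```text
t 10.67 p [ 0.4509 -0.0226  0.2848] F [-1.1 -0.6 -0.4] w 0.603
mm [-32.1 -24.8  18.5] deg [  0.5  -20.08  -0.79] rows 2.8
ROW [-0.1071, -0.0826, 0.0616, 0.0028, -0.1116, -0.0044]
```

```bash
python3 -m creep '[[0.6,0,-0.01,0,0.001,-0.03,-0.001],[0.6,-0.02,-0.02,0,0.002,-0.07,-0.002],[0.6,-0.06,-0.05,0.02,0.003,-0.11,-0.004],[0.6,-0.1,-0.083,0.05,0.003,-0.112,-0.004],[0.6,-0.107,-0.083,0.062,0.003,-0.112,-0.004]]'; python3 -c "
from h import *
print(r.sense()['joints'].round(1))"; python3 gt.py .44 .003 .2 20 -.053
```

```text
time_s: 11.08
tcp_pos: [0.4388, 0.0087, 0.2484]
ee_rot: [[0.942, -0.047, 0.331], [-0.046, -0.999, -0.009], [0.331, -0.007, -0.943]]
wrist_force: [1.5, -0.3, 0.1]
gripper_width: 0.601
[ 28.6  -6.8 -40.6  14.9 -40.4  48.6]
t 11.08 p [0.4388 0.0087 0.2484] F [ 1.5 -0.3  0.1] w 0.601
mm [-14.7   5.9  46.1] deg [-0.48  0.65  0.22] rows 1.2
ROW [-0.049, 0.0197, 0.1538, -0.0027, 0.0036, 0.0012]
```

```bash
python3 -m creep '[[0.6,-0.02,0.01,0.03,-0.002,0.001,0],[0.6,-0.03,0.02,0.06,-0.002,0.002,0],[0.6,-0.049,0.02,0.1,-0.003,0.003,0.001],[0.6,-0.049,0.02,0.154,-0.003,0.003,0.001],[0.6,-0.049,0.02,0.154,-0.003,0.003,0.001]]'; python3 -c "
from h import *
print(r.sense()['joints'].round(1));snap('wrist','w10')"; python3 gt.py .44 .003 .2 20 -.053
```

```text
time_s: 11.5
tcp_pos: [0.4383, 0.0042, 0.1966]
ee_rot: [[0.942, -0.052, 0.332], [-0.048, -0.999, -0.019], [0.332, 0.002, -0.943]]
wrist_force: [0.6, -0.4, -0.8]
gripper_width: 0.6
[ 27.7  -3.3 -47.4  19.7 -30.6  43.7]
t 11.55 p [0.439  0.0042 0.1982] F [-0.1  0.2  0.1] w 0.599
mm [ 1.6  1.2 -1.3] deg [0.07 0.44 0.12] rows 0.1
ROW [0.0053, 0.004, -0.0044, 0.0004, 0.0024, 0.0007]
```

View pics/w10.png

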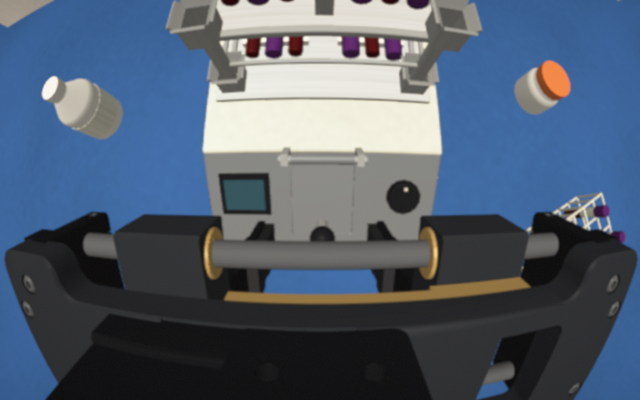

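```bash
cat >> h.py <<'E'
def wray(u,v):
    m=r.camera_model('wrist');K=np.array(m['mtx']);M=np.array(m['mount']);s=r.sense()
    x,y=(u-K[0,2])/K[0,0],(v-K[1,2])/K[1,1];th=np.hypot(x,y);d=np.array([np.sin(th)*x/th,np.sin(th)*y/th,np.cos(th)])
    R=np.array(s['ee_rot']);return R@M[:3,3]+np.array(s['tcp_pos']),R@M[:3,:3]@d
E
python3 - <<'E'
from h import *
for n,u,v,z,t,s in(('knob',322,234,.11,None,None),('hinge',323.5,157,.112,(265+390/7,150+390/7),None)):
    c,d=wray(u,v)
    for zz in(.105,.11,.115): print(n,(c+d*(zz-c[2])/d[2]).round(4))
for p in((258.5/4+255-.4,562/4+90-.4),):
    for zz in(.105,.11,.115): print('top knob',atz('top',*p,zz).round(4))
for p in((602/5+225-.4,257/5+130-.4),):
    for zz in(.105,.11,.115): print('scene knob',atz('scene',*p,zz).round(4))
for zz in(.105,.11,.115): print('top hinge',atz('top',265+391/7-.4,150+388/7-.4,zz).round(4))
E
```

```text
knob [0.447  0.0016 0.105 ]
knob [0.4471 0.0016 0.11  ]
knob [0.4472 0.0016 0.115 ]
hinge [ 0.5104 -0.003   0.105 ]
hinge [ 0.5093 -0.0029  0.11  ]
hinge [ 0.5082 -0.0028  0.115 ]
top knob [0.4439 0.0045 0.105 ]
top knob [0.4435 0.0046 0.11  ]
top knob [0.4431 0.0046 0.115 ]
scene knob [ 0.4377 -0.0035  0.105 ]
scene knob [ 0.4408 -0.0009  0.11  ]
scene knob [0.4439 0.0016 0.115 ]
top hinge [ 5.078e-01 -2.000e-04  1.050e-01]
top hinge [ 5.071e-01 -2.000e-04  1.100e-01]
top hinge [ 5.063e-01 -1.000e-04  1.150e-01]
```

```bash
python3 gt.py .4455 .0025 .15 5 -.053
```

```text
t 11.55 p [0.439  0.0042 0.1982] F [-0.1  0.2  0.1] w 0.599
mm [-10.    1.3  47.6] deg [  0.08 -14.56   0.11] rows 2.0
ROW [-0.0332, 0.0044, 0.1588, 0.0005, -0.0809, 0.0006]
```

```bash
python3 -m creep '[[0.6,-0.01,0.002,0.04,0,-0.04,0],[0.6,-0.02,0.004,0.1,0,-0.08,0],[0.6,-0.033,0.004,0.159,0,-0.081,0],[0.6,-0.033,0.004,0.159,0,-0.081,0],[0.6,-0.033,0.004,0.159,0,-0.081,0]]'; python3 -c "
from h import *
print(r.sense()['joints'].round(1));snap('top','t11',(265,150,375,240),7);snap('scene','s11',(290,130,390,220),7)"; python3 gt.py .4455 .0025 .11 5 -.053
```

```text
time_s: 11.97
tcp_pos: [0.4454, 0.0038, 0.1497]
ee_rot: [[0.995, -0.051, 0.084], [-0.05, -0.999, -0.006], [0.084, 0.001, -0.996]]
wrist_force: [-0.5, -0.5, 0.1]
gripper_width: 0.6
[ 23.    7.7 -35.5   3.2 -42.5  61.8]
t 12.07 p [0.4453 0.0034 0.1508] F [-0.3 -0.4  0.9] w 0.597
mm [-3.3  0.8 40.7] deg [ 0.04 -0.02  0.17] rows 1.0
ROW [-0.0111, 0.0027, 0.1356, 0.0002, -0.0001, 0.0009]
```

View pics/s11.png

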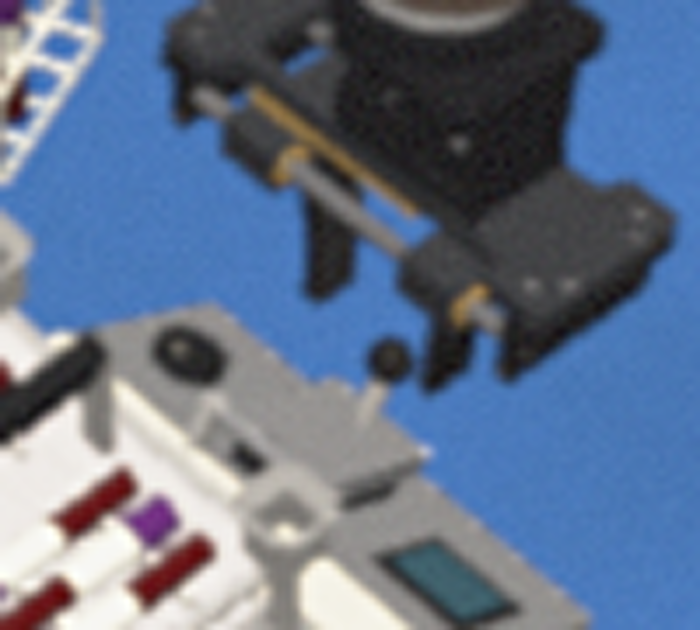

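```bash
python3 -m creep '[[0.6,-0.003,0.001,0.04,0,0,0],[0.6,-0.006,0.002,0.08,0,0,0],[0.6,-0.011,0.002,0.12,0,0,0],[0.6,-0.011,0.002,0.136,0,0,0],[0.6,-0.011,0.002,0.136,0,0,0]]'; python3 -c "
from h import *
print(r.sense()['joints'].round(1));snap('top','t12',(265,150,375,240),7);snap('scene','s12',(290,130,390,220),7);snap('wrist','w12')"; python3 gt.py .4455 .0025 .11 5 -.053
```

```text
time_s: 12.48
tcp_pos: [0.4447, 0.0028, 0.11]
ee_rot: [[0.995, -0.049, 0.087], [-0.049, -0.999, -0.005], [0.087, 0.001, -0.996]]
wrist_force: [-1.3, -0.0, -0.4]
gripper_width: 0.606
[ 22.9  11.1 -38.9   3.8 -35.6  61.2]
t 12.63 p [0.4461 0.0031 0.111 ] F [0.2 0.4 0.6] w 0.6
mm [-0.6  0.6  1. ] deg [-0.02 -0.14  0.2 ] rows 0.0
ROW [-0.002, 0.0021, 0.0033, -0.0001, -0.0008, 0.0011]
```

View pics/s12.png

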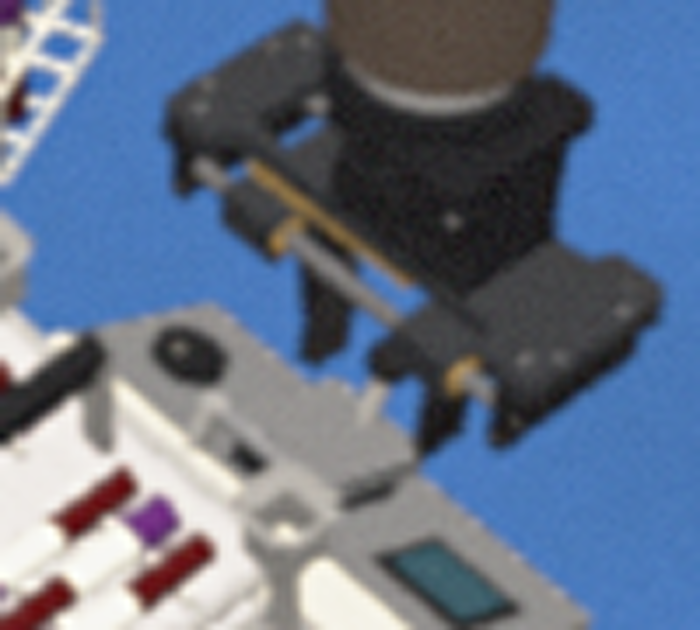

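View pics/w12.png

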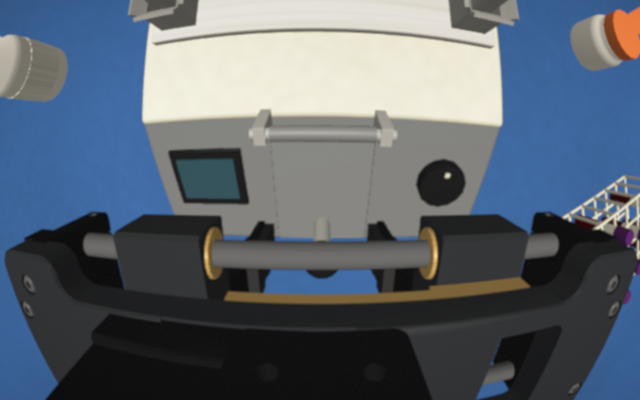

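```bash
python3 -m creep '[[0.4,0,0,0,0,0,0],[0.3,0,0,0,0,0,0],[0.1,0,0,0,0,0,0],[0,0,0,0,0,0,0],[0,0,0,0,0,0,0]]';python3 -m creep '[[0,0,0,0,0,0,0],[0,0,0,0,0,0,0],[0,0,0,0,0,0,0],[0,0,0,0,0,0,0]]'; python3 -c "
from h import *
s=r.sense();print(s['tcp_pos'],s['wrist_force'],s['gripper_width']);c,d=wray(323,133)
for z in(.105,.11,.115):print((c+d*(z-c[2])/d[2]).round(4))"
```

```text
time_s: 13.05
tcp_pos: [0.4461, 0.0031, 0.1111]
ee_rot: [[0.995, -0.049, 0.09], [-0.049, -0.999, -0.004], [0.09, -0.0, -0.996]]
wrist_force: [-0.2, -0.3, 0.3]
gripper_width: 0.308
time_s: 13.38
tcp_pos: [0.446, 0.0027, 0.1111]
ee_rot: [[0.995, -0.05, 0.089], [-0.049, -0.999, -0.005], [0.089, 0.001, -0.996]]
wrist_force: [1.8, -3.5, 0.6]
gripper_width: 0.207
[0.44600462 0.00270169 0.11111187] [ 1.80890907 -3.4847698   0.57187671] 0.2065193362459402
[ 0.5068 -0.0025  0.105 ]
[ 0.5065 -0.0024  0.11  ]
[ 0.5063 -0.0024  0.115 ]
```

```bash
cat > arc.py <<'E'
import sys
from gt import *
B0=np.array([.446,.0027,.1111])-.002*Rt(5.1,-.05)[:,2]
yw=-.053;ux=np.array([np.cos(yw),np.sin(yw),0]);a0=np.radians(181.8);Rr=.0635
s=r.sense();R=np.array(s['ee_rot']);p=np.array(s['tcp_pos'])
print('t',s['time_s'],p.round(4),s['wrist_force'].round(1),round(s['gripper_width'],3),s['joints'].round(1))
B=p-.002*R[:,2]; v=B-B0; h=-Rr*np.array([np.cos(a0),np.sin(a0)]); q=np.array([v@ux,v[2]])-h
print('theta now',round(a0-np.arctan2(q[1],q[0])%(2*np.pi),3),'rad',np.hypot(*q).round(4))
for a in sys.argv[1:]:
    th,T=map(float,a.split(','))
    d=Rr*np.array([np.cos(a0-th)-np.cos(a0),np.sin(a0-th)-np.sin(a0)])
    Q=Rt(T,yw);X=B0+ux*d[0]+np.array([0,0,d[1]])+.002*Q[:,2]
    print((np.concatenate([R.T@(X-p)/.3,Ro.from_matrix(R.T@Q).as_rotvec()/np.pi])).round(3).tolist())
E
python3 arc.py .1,5 .22,6 .36,7 .5,8 .6,9
```

```text
t 13.3833 [0.446  0.0027 0.1111] [ 1.8 -3.5  0.6] 0.207 [ 22.9  11.1 -38.8   3.9 -35.6  61.2]
theta now 0.0 rad 0.0635
[0.002, 0.0, -0.021, 0.0, -0.001, 0.001]
[0.008, 0.0, -0.046, 0.0, 0.005, 0.001]
[0.018, 0.0, -0.074, 0.0, 0.01, 0.001]
[0.032, 0.0, -0.1, 0.0, 0.016, 0.001]
[0.044, 0.0, -0.117, 0.0, 0.022, 0.001]
```

```bash
python3 -m creep '[[0,0.002,0,-0.021,0,0,0.001],[0,0.008,0,-0.046,0,0.005,0.001],[0,0.018,0,-0.074,0,0.01,0.001],[0,0.032,0,-0.1,0,0.016,0.001],[0,0.044,0,-0.117,0,0.022,0.001]]'; python3 arc.py .7,10 .83,11 .96,12 1.1,13 1.2,14
```

```text
time_s: 13.8
tcp_pos: [0.4562, 0.0021, 0.1482]
ee_rot: [[0.986, -0.053, 0.16], [-0.052, -0.999, -0.008], [0.16, -0.0, -0.987]]
wrist_force: [5.6, -4.3, -6.6]
gripper_width: 0.207
t 13.8 [0.4562 0.0021 0.1482] [ 5.6 -4.3 -6.6] 0.207 [ 23.4   7.  -38.5   6.9 -36.5  58.3]
theta now 0.613 rad 0.0639
[0.014, -0.0, -0.012, -0.0, 0.004, 0.0]
[0.036, -0.0, -0.029, -0.0, 0.01, 0.0]
[0.059, -0.0, -0.044, -0.0, 0.016, 0.0]
[0.087, -0.0, -0.055, -0.0, 0.021, 0.0]
[0.107, -0.0, -0.062, -0.0, 0.027, 0.0]
```

```bash
python3 -m creep '[[0,0.014,0,-0.012,0,0.004,0],[0,0.036,0,-0.029,0,0.01,0],[0,0.059,0,-0.044,0,0.016,0],[0,0.087,0,-0.055,0,0.021,0],[0,0.107,0,-0.062,0,0.027,0]]'; python3 arc.py 1.3,15 1.43,16 1.55,16 1.65,17 1.72,17; python3 -c "
from h import *
snap('scene','s13',(290,130,390,220),7)"
```

```text
time_s: 14.22
tcp_pos: [0.4848, 0.0003, 0.1719]
ee_rot: [[0.969, -0.053, 0.242], [-0.052, -0.999, -0.014], [0.243, 0.001, -0.97]]
wrist_force: [-0.0, -2.0, -5.3]
gripper_width: 0.207
t 14.2167 [4.848e-01 3.000e-04 1.719e-01] [-0.  -2.  -5.3] 0.207 [ 22.8   5.9 -37.9  11.  -34.   55.7]
theta now 1.201 rad 0.0638
[0.021, -0.001, -0.001, 0.0, 0.005, -0.0]
[0.049, -0.001, -0.001, 0.0, 0.011, -0.0]
[0.074, -0.001, 0.002, 0.0, 0.011, -0.0]
[0.094, -0.001, 0.007, 0.0, 0.016, -0.0]
[0.108, -0.001, 0.012, 0.0, 0.016, -0.0]
```

View pics/s13.png

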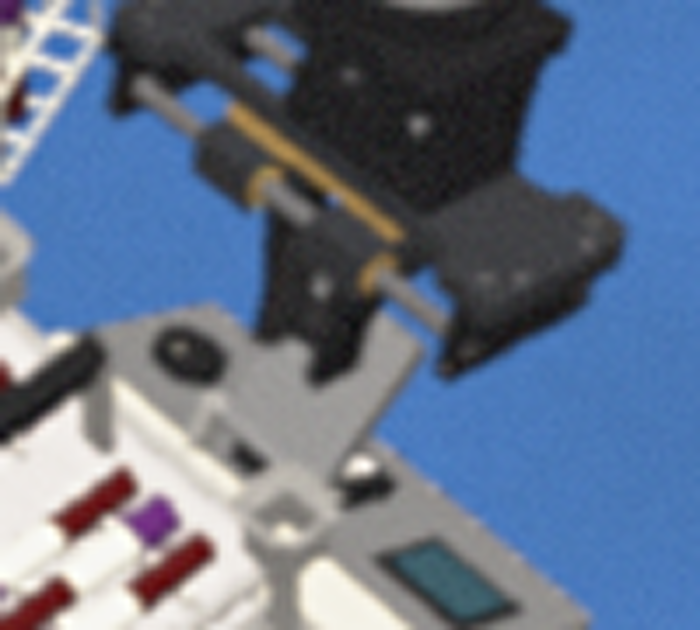

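```bash
python3 -m creep '[[0,0.021,0,-0.001,0,0.005,0],[0,0.049,0,-0.001,0,0.011,0],[0,0.074,0,0.002,0,0.011,0],[0,0.094,0,0.007,0,0.016,0],[0,0.108,0,0.012,0,0.016,0]]'; python3 arc.py 1.76,17 1.79,17; python3 -c "
from h import *
snap('scene','s14',(290,130,390,220),7)"
```

```text
time_s: 14.68
tcp_pos: [0.518, -0.0016, 0.1763]
ee_rot: [[0.955, -0.053, 0.293], [-0.051, -0.999, -0.017], [0.293, 0.001, -0.956]]
wrist_force: [-2.5, 0.6, -1.3]
gripper_width: 0.208
t 14.6833 [ 0.518  -0.0016  0.1763] [-2.5  0.6 -1.3] 0.208 [ 21.4   7.7 -36.6  13.8 -30.9  54.6]
theta now 1.732 rad 0.0637
[0.005, -0.002, 0.003, 0.0, -0.0, 0.0]
[0.011, -0.002, 0.006, 0.0, -0.0, 0.0]
```

View pics/s14.png

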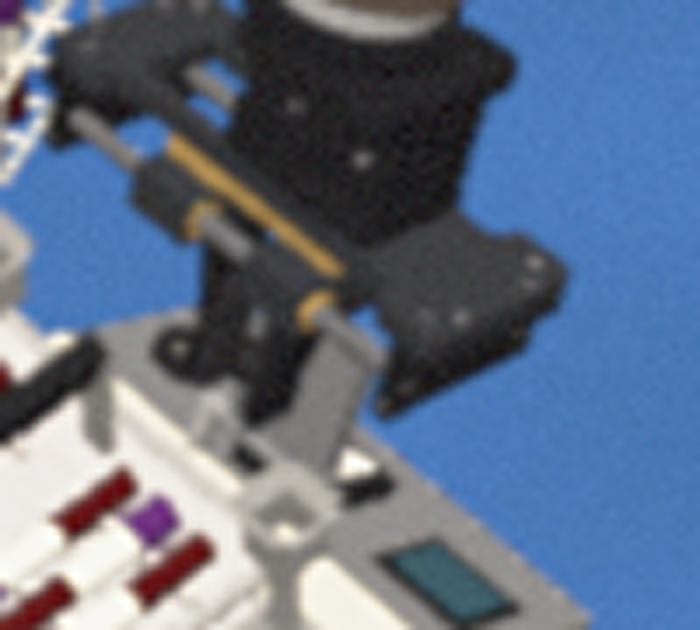

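```bash
python3 -m creep '[[0,0.008,0,0.004,0,0,0],[0,0.011,0,0.005,0,0,0],[0,0.011,0,0.005,0,0,0]]'; python3 arc.py;  python3 -m creep '[[0.5,0,0,0,0,0,0],[0.5,0,0,0,0,0,0],[0.5,0,0,0,0,0,0],[0.5,0,0,0,0,0,0],[0.5,0,0,0,0,0,0]]'; python3 -m creep '[[0.5,0,0,-0.05,0,0,0],[0.5,0,0,-0.13,0,0,0],[0.5,0,0,-0.23,0,0,0],[0.5,0,0,-0.33,0,0,0],[0.5,0,0,-0.33,0,0,0]]'; python3 -c "
from h import *
print(r.sense()['joints'].round(1))
snap('scene','s15',(290,130,390,220),7);snap('wrist','w15')"
```

```text
time_s: 14.98
tcp_pos: [0.5212, -0.0019, 0.1758]
ee_rot: [[0.956, -0.054, 0.29], [-0.051, -0.999, -0.017], [0.291, 0.002, -0.957]]
wrist_force: [-9.5, 2.7, 4.0]
gripper_width: 0.211
t 14.9833 [ 0.5212 -0.0019  0.1758] [-9.5  2.7  4. ] 0.211 [ 21.2   8.2 -36.   13.6 -31.1  55. ]
theta now 1.784 rad 0.0636
time_s: 15.4
tcp_pos: [0.5221, -0.0016, 0.1764]
ee_rot: [[0.955, -0.054, 0.292], [-0.051, -0.999, -0.017], [0.292, 0.001, -0.956]]
wrist_force: [-0.6, 0.7, -1.2]
gripper_width: 0.464
time_s: 15.82
tcp_pos: [0.4958, 0.001, 0.2781]
ee_rot: [[0.951, -0.052, 0.304], [-0.05, -0.999, -0.013], [0.305, -0.003, -0.952]]
wrist_force: [0.8, 0.6, -0.1]
gripper_width: 0.501
[ 23.3  -1.  -28.9  10.5 -46.5  57.5]
```

View pics/s15.png

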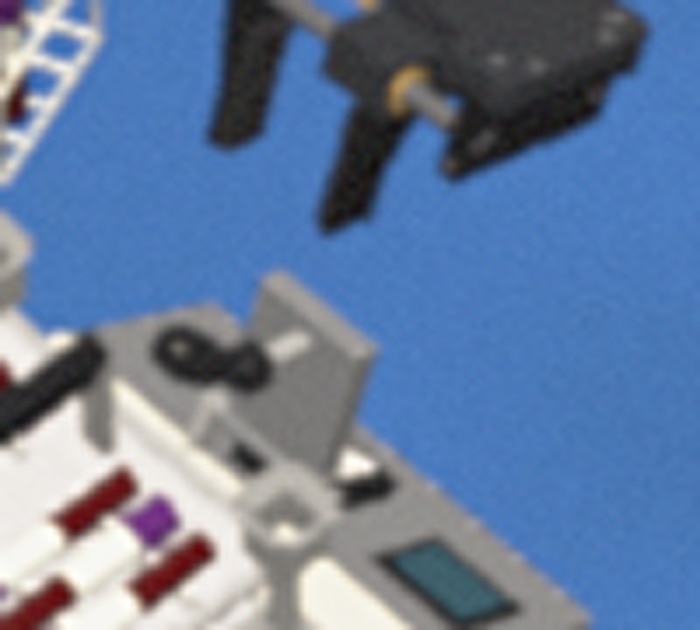

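View pics/w15.png

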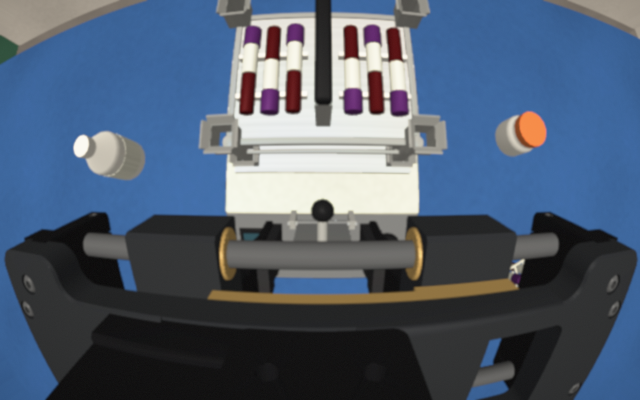

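```bash
cat > kin.py <<'E'
import numpy as np
from scipy.optimize import least_squares
from scipy.spatial.transform import Rotation as Ro
import itertools
S=[([89.473,22.042,.453,0,-68.411,-14.817],[.1652,.6022,.2385],[[.9643,-.2648,-.0005],[-.2648,-.9643,-.0021],[0,.0022,-1]]),
([28.6,-6.8,-40.6,14.9,-40.4,48.6],[.4388,.0087,.2484],[[0.942,-0.047,0.331],[-0.046,-0.999,-0.009],[0.331,-0.007,-0.943]]),
([27.7,-3.3,-47.4,19.7,-30.6,43.7],[.4383,.0042,.1966],[[0.942,-0.052,0.332],[-0.048,-0.999,-0.019],[0.332,0.002,-0.943]]),
([23,7.7,-35.5,3.2,-42.5,61.8],[.4454,.0038,.1497],[[0.995,-0.051,0.084],[-0.05,-0.999,-0.006],[0.084,0.001,-0.996]]),
([22.9,11.1,-38.8,3.9,-35.6,61.2],[.446,.0027,.1111],[[0.995,-0.05,0.089],[-0.049,-0.999,-0.005],[0.089,0.001,-0.996]]),
([23.4,7,-38.5,6.9,-36.5,58.3],[.4562,.0021,.1482],[[0.986,-0.053,0.16],[-0.052,-0.999,-0.008],[0.16,0,-0.987]]),
([22.8,5.9,-37.9,11,-34,55.7],[.4848,.0003,.1719],[[0.969,-0.053,0.242],[-0.052,-0.999,-0.014],[0.243,0.001,-0.97]]),
([21.4,7.7,-36.6,13.8,-30.9,54.6],[.518,-.0016,.1763],[[0.955,-0.053,0.293],[-0.051,-0.999,-0.017],[0.293,0.001,-0.956]]),
([23.3,-1,-28.9,10.5,-46.5,57.5],[.4958,.001,.2781],[[0.951,-0.052,0.304],[-0.05,-0.999,-0.013],[0.305,-0.003,-0.952]]),
([13.7,-14.5,-60.4,64.1,-12.1,13.2],[.4505,-.0184,.2833],[[.764,-.059,.642],[-.045,-.998,-.038],[.643,0,-.765]])]
def fk(q,p,s):
    q=np.array(q)*s
    o1,d1,a1,L1,a3,L2,Lt,dl,o6=p
    E=lambda ax,a: Ro.from_euler(ax,a,degrees=True).as_matrix()
    R1=E('z',q[0]+o1);R2=R1@E('y',q[1]);R3=R2@E('y',q[2]);R4=R3@E('x',q[3]);R5=R4@E('y',q[4]);R6=R5@E('x',q[5]+o6)
    # tool z = R6 x ; tool x = R6 z ; y = cross
    P=R1@[a1,dl,d1]+R2@[0,0,L1]+R3@[L2,0,a3]+R6@[Lt,0,0]
    T=np.stack([R6[:,2],np.cross(R6[:,0],R6[:,2]),R6[:,0]],1)
    return P,T
def fitk():
    best=None
    for s4,s6 in itertools.product((1,-1),(1,-1)):
        s=np.array([1,1,-1,s4,-1,s6])
        def f(p):
            o=[]
            for q,P,R in S:
                a,b=fk(q,p,s);o+=list((a-P)*10)+list((b-np.array(R)).ravel())
            return np.array(o)
        for o1 in(0,-15):
          for o6 in(0,90,180,-90):
            z=least_squares(f,[o1,.3,.0,.35,0,.35,.2,-.1,o6],x_scale=[10,.1,.1,.1,.1,.1,.1,.1,30])
            if best is None or z.cost<best[0]: best=(z.cost,z.x,s,np.abs(z.fun).max())
    return best
if __name__=='__main__':
    b=fitk();print(b)
    for q,P,R in S: print((fk(q,b[1],b[2])[0]-P).round(4),np.abs(fk(q,b[1],b[2])[1]-R).max().round(3))
E
python3 kin.py
```

```text
(np.float64(0.6625063895323715), array([-6.47040183e+00,  2.96120282e-01,  4.20105417e-02,  5.67992010e-01,
        1.93130299e-03,  3.76865066e-01,  4.37809396e-01, -8.14673688e-02,
       -2.76149014e+02]), array([ 1,  1, -1, -1, -1, -1]), np.float64(0.8988139170979159))
[-0.0105 -0.0103  0.0094] 0.005
[ 0.0024  0.004  -0.0097] 0.038
[-0.0032 -0.0032 -0.0072] 0.038
[-0.0079  0.0238  0.0165] 0.009
[-0.0052  0.0243  0.0193] 0.01
[-0.0034  0.0179  0.012 ] 0.019
[0.0017 0.0087 0.0051] 0.027
[0.0053 0.0013 0.0022] 0.033
[ 0.01    0.0064 -0.0057] 0.034
[-0.0007 -0.0899 -0.0419] 0.072
```

```bash
cat > kin2.py <<'E'
from kin import *
def fk(q,p,s):
    q=np.array(q)*s
    o1,d1,a1,L1,a3,L2,Lt,dl,o6,w5,w4,bx,by,r6x,r6y=p
    E=lambda ax,a: Ro.from_euler(ax,a,degrees=True).as_matrix()
    R1=E('z',q[0]+o1);R2=R1@E('y',q[1]);R3=R2@E('y',q[2]);R4=R3@E('x',q[3]);R5=R4@E('y',q[4]);R6=R5@E('x',q[5]+o6)
    P=np.array([bx,by,0])+R1@[a1,dl,d1]+R2@[0,0,L1]+R3@[L2,0,a3]+R4@[0,w4,0]+R5@[0,0,w5]+R6@[Lt,r6x,r6y]
    T=np.stack([R6[:,2],np.cross(R6[:,0],R6[:,2]),R6[:,0]],1)
    return P,T
def fitk(D=S):
    out=[]
    for s in itertools.product((1,-1),(1,),(-1,1),(1,-1),(1,-1),(1,-1)):
        s=np.array(s)
        def f(p):
            o=[]
            for q,P,R in D:
                a,b=fk(q,p,s);o+=list((a-P)*10)+list((b-np.array(R)).ravel())
            return np.concatenate([np.array(o),np.array(p[1:8])*.003,np.array(p[9:])*.02])
        for o1 in(0,-15,90):
          for o6 in(0,90,180,-90):
            z=least_squares(f,[o1,.3,.0,.35,0,.35,.2,-.1,o6,0,0,0,0,0,0],x_scale=[10,.1,.1,.1,.1,.1,.1,.1,30]+[.05]*6)
            out.append((z.cost,z.x,s))
    out.sort(key=lambda a:a[0]);return out
if __name__=='__main__':
    o=fitk(S)
    for b in o[:3]: print(b[0].round(4),b[1].round(3),b[2])
    b=o[0]
    for q,P,R in S: print((fk(q,b[1],b[2])[0]-P).round(4),np.abs(fk(q,b[1],b[2])[1]-R).max().round(3))
E
timeout 500 python3 kin2.py
cat > kin3.py <<'E'
from kin import S,np,least_squares,Ro,itertools
E=lambda ax,a: Ro.from_euler(ax,a,degrees=True).as_matrix()
def rots(q,o,s):
    q=np.array(q)*s
    R1=E('z',q[0]+o[0]);R2=R1@E('y',q[1]);R3=R2@E('y',q[2]+o[1]);R4=R3@E('x',q[3]+o[2]);R5=R4@E('y',q[4]+o[3]);R6=R5@E('x',q[5]+o[4])
    return R1,R2,R3,R4,R5,R6
def tool(R6): return np.stack([R6[:,2],np.cross(R6[:,0],R6[:,2]),R6[:,0]],1)
out=[]
for s in itertools.product((1,-1),(1,),(-1,1),(1,-1),(1,-1),(1,-1)):
    for o6 in (0,90,180,-90):
      for o1 in (0,180):
        f=lambda o:np.concatenate([(tool(rots(q,o,s)[5])-np.array(R)).ravel() for q,P,R in S])
        z=least_squares(f,[o1,0,0,0,o6],x_scale=20,max_nfev=60);out.append((z.cost,s,z.x))
out.sort(key=lambda a:a[0])
for b in out[:4]: print(round(b[0],5),b[1],b[2].round(2))
c,s,o=out[0]
A=[];y=[]
for q,P,R in S:
    R1,R2,R3,R4,R5,R6=rots(q,o,s)
    # unknown: base z+R1(x), R1 y, R2 z, R3 x, R3 z, R5 z, R6 x
    A.append(np.stack([np.array([0,0,1.]),R1[:,0],R1[:,1],R2[:,2],R3[:,0],R3[:,2],R5[:,2],R6[:,0]],1));y.append(P)
A=np.vstack(A);y=np.concatenate(y);w,res,rk,sv=np.linalg.lstsq(A,y,rcond=None)
print(w.round(4),'sv',sv.round(3));print((A@w-y).reshape(-1,3).round(4))
E
timeout 300 python3 kin3.py
```

```text
2e-05 (1, 1, -1, -1, -1, -1) [ 3.601e+02 -7.000e-02 -0.000e+00  8.000e-02  9.009e+01]
2e-05 (1, 1, -1, -1, -1, -1) [ 1.0000e-01 -7.0000e-02 -0.0000e+00  8.0000e-02 -2.6991e+02]
2e-05 (1, 1, -1, -1, 1, -1) [ 3.601e+02 -7.000e-02  1.800e+02 -8.000e-02 -8.991e+01]
2e-05 (1, 1, -1, -1, 1, -1) [ 1.0000e-01 -7.0000e-02 -1.8000e+02 -8.0000e-02  2.7009e+02]
[ 0.3731 -0.1361 -0.1449  0.5973  0.3907  0.011   0.1231  0.5682] sv [6.256 5.403 3.215 0.889 0.553 0.361 0.25  0.207]
[[-0.0159 -0.0247 -0.0131]
 [ 0.0178 -0.0046  0.0044]
 [ 0.0069 -0.0035  0.0013]
 [-0.0121  0.0056 -0.0009]
 [-0.0086  0.0084  0.0002]
 [-0.0009  0.0064  0.0028]
 [ 0.0099  0.0065  0.0067]
 [ 0.0161  0.0083  0.01  ]
 [ 0.0242  0.0009  0.0102]
 [-0.0278 -0.0266 -0.0214]]
```

```bash
cat >> kin3.py <<'E'
print('----')
import itertools as it
names={'b':lambda Q:np.array([0,0,1.]),'1x':lambda Q:Q[0][:,0],'1y':lambda Q:Q[0][:,1],'2z':lambda Q:Q[1][:,2],'2x':lambda Q:Q[1][:,0],'3x':lambda Q:Q[2][:,0],'3z':lambda Q:Q[2][:,2],'4y':lambda Q:Q[3][:,1],'4z':lambda Q:Q[3][:,2],'5z':lambda Q:Q[4][:,2],'6x':lambda Q:Q[5][:,0],'6y':lambda Q:Q[5][:,1],'6z':lambda Q:Q[5][:,2],'bx':lambda Q:np.array([1.,0,0]),'by':lambda Q:np.array([0,1.,0])}
o=[0,0,0,0,90]
RR=[rots(q,o,s) for q,P,R in S]
def fit(ns):
    A=np.vstack([np.stack([names[n](Q) for n in ns],1) for Q in RR]);w,*_=np.linalg.lstsq(A,y,rcond=None);return w,np.abs(A@w-y).max()
core=['b','1x','2z','3x','6x']
rs=[]
for k in(1,2,3):
    for ex in it.combinations([n for n in names if n not in core],k):
        w,e=fit(core+list(ex));rs.append((e,core+list(ex),w.round(3)))
rs.sort(key=lambda a:a[0]+.001*len(a[1]))
for r_ in rs[:6]: print(round(r_[0],4),dict(zip(r_[1],r_[2].tolist())))
E
timeout 300 python3 kin3.py | sed -n '/----/,$p'
```

```text
----
0.0008 {'b': 0.16, '1x': 0.001, '2z': 0.565, '3x': 0.42, '6x': 0.29, '4y': -0.16}
0.0004 {'b': 0.16, '1x': -0.001, '2z': 0.564, '3x': 0.42, '6x': 0.289, '2x': 0.002, '4y': -0.16}
0.0007 {'b': 0.16, '1x': 0.001, '2z': 0.566, '3x': 0.42, '6x': 0.29, '4y': -0.159, '6z': 0.001}
0.0007 {'b': 0.16, '1x': 0.001, '2z': 0.565, '3x': 0.42, '6x': 0.291, '4y': -0.16, '5z': 0.0}
0.0008 {'b': 0.16, '1x': 0.001, '2z': 0.565, '3x': 0.42, '6x': 0.29, '3z': 0.0, '4y': -0.16}
0.0008 {'b': 0.16, '1x': 0.001, '2z': 0.565, '3x': 0.42, '6x': 0.29, '4y': -0.16, '4z': 0.0}
```

```bash
cat > ik.py <<'E'
import numpy as np
from scipy.optimize import least_squares
from scipy.spatial.transform import Rotation as Ro
LO=np.array([-179.83,-69.29,-61.27,-181.25,-171.15,-177.46]);HI=np.array([179.83,118.12,80.66,117.63,-9.14,177.46])
def c_s(a): a=np.radians(a);return np.cos(a),np.sin(a)
def rz(a): c,s=c_s(a);return np.array([[c,-s,0],[s,c,0],[0,0,1]])
def ry(a): c,s=c_s(a);return np.array([[c,0,s],[0,1,0],[-s,0,c]])
def rx(a): c,s=c_s(a);return np.array([[1,0,0],[0,c,-s],[0,s,c]])
def fk(q):
    R1=rz(q[0]);R2=R1@ry(q[1]);R3=R2@ry(-q[2]);R4=R3@rx(-q[3]);R5=R4@ry(-q[4]);R6=R5@rx(90-q[5])
    P=np.array([0,0,.16])+.565*R2[:,2]+.42*R3[:,0]-.16*R4[:,1]+.29*R6[:,0]
    return P,np.stack([R6[:,2],np.cross(R6[:,0],R6[:,2]),R6[:,0]],1)
def ik(P,R,q0):
    def f(q):
        p,r=fk(q);return np.concatenate([(p-P)*10,(r-R).ravel()])
    z=least_squares(f,np.clip(q0,LO+.1,HI-.1),bounds=(LO,HI),x_scale=20,max_nfev=80)
    p,r_=fk(z.x);return z.x,np.linalg.norm(p-P),np.linalg.norm(r_-R)
E
cat > search.py <<'E'
from ik import *
from station import r
s=r.sense();q0=np.array(s['joints']);p,R=fk(q0);print(p-s['tcp_pos'],np.abs(R-s['ee_rot']).max())
yw=-.053;ux=np.array([np.cos(yw),np.sin(yw),0]);uy=np.array([-np.sin(yw),np.cos(yw),0]);uz=np.array([0,0,1.])
H=np.array([.507,-.0012,.1115])
W=lambda u,y,z: H+np.multiply.outer(u,ux)+np.multiply.outer(y,uy)+np.multiply.outer(z,uz)
up=np.cos(np.pi/6)*ux+.5*uz;nn=-.5*ux+np.cos(np.pi/6)*uz
piv=H-.041*up-.016*nn
# cover points (open 1.78): direction & inner normal
a=np.radians(210)-1.78;cd=np.cos(a)*ux+np.sin(a)*uz;ci=-(np.cos(a-np.pi/2)*ux+np.sin(a-np.pi/2)*uz)
C=np.array([H+l*cd+y*uy+t*ci for l in np.linspace(0,.068,9) for y in np.linspace(-.026,.026,7) for t in(0,.009)])
# panel/housing points : panel grid & housing top front
Pn=np.array([H-.02*nn+sv*up+y*uy for sv in np.linspace(-.1,.01,12) for y in np.linspace(-.11,.11,12)])
Rm=np.array([ux,uy,uz])
def boxdist(X,P,Rt,lo,hi):
    L=(X-P)@Rt;d=np.maximum(np.maximum(lo-L,L-hi),0);o=np.linalg.norm(d,axis=1)
    ins=np.minimum(L-lo,hi-L).min(1);return np.where(o>0,o,-ins).min()
body=(np.array([-.0375,-.095,-.20]),np.array([.0375,.095,-.053]))
fing=(np.array([-.0095,-.015,-.053]),np.array([.0095,.015,.017]))
tips=np.array([[sx*.0095,sy*.015,.017] for sx in(-1,0,1) for sy in(-1,0,1)])
def ev(T,psi,phi,sc):
    Q=rz(np.degrees(yw)+psi)@ry(-T)@np.diag([1.,-1,-1])@rz(phi)
    t=tips@Q.T; h=t@nn; low=t[h<h.min()+.0003].mean(0)
    P=piv+sc*up+.006*nn-low
    tp=P+t-piv; su=tp@up; hn=tp@nn; yy=tp@uy
    # rocker on: lower half
    e=np.linspace(0,1,6); 
    g=np.array([ (tp[i]*(1-k)+tp[j]*k) for i in range(9) for j in range(9) for k in (0,.25,.5,.75)])
    su=g@up;hn=g@nn;yy=g@uy
    m=(np.abs(yy)<.012)&(su<0)&(su>-.017)
    blk=(hn-(.006-su*np.tan(.28)))[m].min() if m.any() else .02
    return P,Q,blk
if __name__=='__main__':
    res=[]
    for T in (20,25,30,35,40,50):
        for psi in range(-75,76,15):
            for phi in (-60,-45,-30,-15,0,15,30,45,60,90,-90):
                for sc in(.012,.015):
                    P,Q,blk=ev(T,psi,phi,sc)
                    if blk<0: continue
                    c1=boxdist(C,P,Q,*body);c2=boxdist(C,P,Q,*fing);c3=boxdist(Pn,P,Q,*body)
                    cl=min(c1,c2,c3)
                    if cl<.004: continue
                    q,e,er=ik(P,Q,q0)
                    if e>.001 or er>.01: continue
                    mg=min((q-LO).min(),(HI-q).min())
                    res.append((mg,cl,blk,T,psi,phi,sc,q.round(1)))
    res.sort(key=lambda a:-min(a[0]/8,a[1]/.012,1.5*(a[2]+.004)/.006))
    for x in res[:15]: print('mg %.1f cl %.1fmm blk %.1fmm T%d psi%d phi%d sc%.3f'%(x[0],x[1]*1e3,x[2]*1e3,*x[3:7]),x[7])
    print(len(res))
E
time timeout 560 python3 search.py
```

```text
[-0.00120053 -0.0008081  -0.00012198] 1.1622647289044608e-16
0
real	0m5.222s
user	0m5.365s
sys	0m0.184s
```

```bash
cat > s2.py <<'E'
from search import *
n=[0]*5;res=[]
for T in range(15,66,5):
    for psi in range(-90,91,15):
        for phi in range(-180,180,15):
            for sc in(.009,.012,.015):
                P,Q,blk=ev(T,psi,phi,sc);n[0]+=1
                if blk<-.0005: continue
                n[1]+=1
                c1=boxdist(C,P,Q,*body);c2=boxdist(C,P,Q,*fing);c3=boxdist(Pn,P,Q,*body);cl=min(c1,c2,c3)
                if cl<-.002: continue
                n[2]+=1;res.append((cl,c1,c2,c3,blk,T,psi,phi,sc))
res.sort(key=lambda a:-a[0]);print(n)
for x in res[:12]:print(np.round(x,4))
out=[]
for x in res[:1500]:
    P,Q,blk=ev(*x[5:]);
    bb=None
    for qs in (q0,):
        q,e,er=ik(P,Q,qs)
        if bb is None or e<bb[1]: bb=(q,e,er)
    q,e,er=bb
    if e<.001 and er<.01: out.append((min((q-LO).min(),(HI-q).min()),x,q.round(1)))
print(len(out));out.sort(key=lambda a:-min(a[0]/8,a[1][0]/.01))
for o in out[:12]:print(round(o[0],1),np.round(o[1],4),o[2])
E
timeout 560 python3 s2.py
```

```text
[-0.00120053 -0.0008081  -0.00012198] 1.1622647289044608e-16
[10296, 9404, 1858, 0, 0]
[1.40e-02 1.72e-02 1.55e-02 1.40e-02 2.20e-03 6.50e+01 6.00e+01 1.65e+02
 9.00e-03]
[ 1.40e-02  1.72e-02  1.55e-02  1.40e-02  2.20e-03  6.50e+01  6.00e+01
 -1.50e+01  9.00e-03]
[ 1.40e-02  1.72e-02  1.55e-02  1.40e-02  2.20e-03  6.50e+01 -6.00e+01
 -1.65e+02  9.00e-03]
[ 1.40e-02  1.72e-02  1.55e-02  1.40e-02  2.20e-03  6.50e+01 -6.00e+01
  1.50e+01  9.00e-03]
[ 1.32e-02  1.96e-02  1.32e-02  2.44e-02  1.70e-03  6.50e+01 -4.50e+01
 -1.65e+02  9.00e-03]
[ 1.32e-02  1.96e-02  1.32e-02  2.44e-02  1.70e-03  6.50e+01 -4.50e+01
  1.50e+01  9.00e-03]
[1.32e-02 1.96e-02 1.32e-02 2.44e-02 1.70e-03 6.50e+01 4.50e+01 1.65e+02
 9.00e-03]
[ 1.32e-02  1.96e-02  1.32e-02  2.44e-02  1.70e-03  6.50e+01  4.50e+01
 -1.50e+01  9.00e-03]
[ 1.25e-02  1.25e-02  1.27e-02  2.90e-02  2.00e-03  6.00e+01 -4.50e+01
  1.50e+01  9.00e-03]
[ 1.25e-02  1.25e-02  1.27e-02  2.90e-02  2.00e-03  6.00e+01 -4.50e+01
 -1.65e+02  9.00e-03]
[1.25e-02 1.25e-02 1.27e-02 2.90e-02 2.00e-03 6.00e+01 4.50e+01 1.65e+02
 9.00e-03]
[ 1.25e-02  1.25e
[... 948 characters left out ...]
42.7  33.7 -51.   57.3 -67.8  79.9]
10.2 [ 1.06e-02  1.56e-02  1.19e-02  1.06e-02  4.40e-03  6.50e+01 -7.50e+01
  1.50e+01  1.50e-02] [  42.7   33.7  -51.    57.3  -67.8 -100.1]
20.2 [1.05e-02 1.53e-02 1.05e-02 4.24e-02 1.40e-03 6.00e+01 3.00e+01 1.65e+02
 9.00e-03] [ -31.    20.7  -41.  -102.8  -48.9   72.7]
35.6 [1.04e-02 1.04e-02 1.52e-02 1.75e-02 2.60e-03 6.00e+01 6.00e+01 1.65e+02
 9.00e-03] [-26.6  25.7 -25.7 -74.6 -63.2  60.9]
27.4 [1.03e-02 1.80e-02 1.03e-02 2.47e-02 2.60e-03 6.50e+01 4.50e+01 1.65e+02
 1.20e-02] [-32.5  26.2 -33.9 -90.  -60.8  71.6]
27.5 [ 1.01e-02  2.31e-02  1.01e-02  1.23e-02  5.20e-03  6.50e+01  4.50e+01
 -1.80e+02  9.00e-03] [-32.4  25.8 -33.8 -89.8 -60.8  56.1]
```

```bash
cat > s3.py <<'E'
from search import *
def allc(P,Q):
    return [boxdist(C,P,Q,*body),boxdist(C,P,Q,*fing),boxdist(Pn,P,Q,*body),boxdist(Pn,P,Q,*fing)]
if __name__=='__main__':
  for sgn in(-1,1):
    res=[]
    for T in range(45,81,5):
      for psi in range(20,91,10):
        for ph in range(-40,41,8):
          for base in((0,180) if 1 else (0,)):
            for sc in(.010,.013):
                P,Q,blk=ev(T,sgn*psi,ph+base,sc)
                if blk<.001: continue
                c=allc(P,Q)
                c2=allc(P+.015*nn,Q)
                cl=min(c[:3]+c2[:3]); 
                if cl<.009 or c[3]<.004: continue
                q,e,er=ik(P,Q,q0)
                if e>.001 or er>.01: continue
                mg=min((q-LO).min(),(HI-q).min())
                if mg<6: continue
                res.append((cl,mg,np.abs(q-q0).max(),c,blk,T,sgn*psi,ph+base,sc,q.round(1)))
    res.sort(key=lambda a:-a[0])
    print(sgn,len(res))
    for x in res[:8]: print('cl %.1f mg %.1f dq %.0f'%(x[0]*1e3,x[1],x[2]),(np.array(x[3])*1e3).round(1),'blk %.1f'%(x[4]*1e3),x[5:9],x[9])
E
timeout 570 python3 s3.py
```

```text
[-0.00120053 -0.0008081  -0.00012198] 1.1622647289044608e-16
-1 12
cl 10.4 mg 6.0 dq 161 [15.5 13.4 10.4 13.9] blk 3.3 (65, -70, 16, 0.013) [  42.2   32.4  -55.2   63.8  -66.  -103.7]
cl 10.4 mg 6.0 dq 53 [15.5 13.4 10.4 13.9] blk 3.3 (65, -70, 196, 0.013) [ 42.2  32.4 -55.2  63.8 -66.   76.3]
cl 10.2 mg 14.0 dq 146 [10.2 11.8 10.9 13.9] blk 5.6 (60, -80, 8, 0.013) [ 41.8  32.1 -47.2  50.8 -66.4 -88.5]
cl 10.2 mg 14.0 dq 40 [10.2 11.8 10.9 13.9] blk 5.6 (60, -80, 188, 0.013) [ 41.8  32.1 -47.2  50.8 -66.4  91.5]
cl 10.0 mg 13.7 dq 40 [10.6 14.8 10.  13.7] blk 4.3 (60, -80, 188, 0.01) [ 42.1  32.2 -47.5  50.7 -66.2  91.2]
cl 10.0 mg 13.7 dq 146 [10.6 14.8 10.  13.7] blk 4.3 (60, -80, 8, 0.01) [ 42.1  32.2 -47.5  50.7 -66.2 -88.8]
cl 9.7 mg 13.7 dq 154 [ 9.7 17.4 12.2 13.7] blk 2.9 (60, -80, 16, 0.01) [ 42.3  32.4 -47.6  50.6 -66.1 -97.1]
cl 9.7 mg 13.7 dq 40 [ 9.7 17.4 12.2 13.7] blk 2.9 (60, -80, 196, 0.01) [ 42.3  32.4 -47.6  50.6 -66.1  82.9]
1 61
cl 14.9 mg 22.0 dq 110 [40.7 14.9 16.3 11.2] blk 1.2 (80, 40, 164, 0.01) [ -41.2   41.   -39.2 -100.   -78.2   96.3]
cl 14.6 mg 35.5 dq 88 [16.6 14.8 14.6 13.8] blk 2.0 (65, 60, 164, 0.01) [-29.7  28.9 -25.8 -77.5 -67.9  67.5]
cl 13.9 mg 29.4 dq 98 [24.8 13.9 16.7 12.6] blk 1.7 (70, 50, 164, 0.01) [-34.6  31.1 -31.8 -88.  -68.5  77.1]
cl 13.8 mg 14.4 dq 120 [43.4 13.8 25.7 10.4] blk 20.0 (80, 30, 164, 0.01) [ -43.3   44.8  -46.9 -110.   -80.6  107.6]
cl 13.7 mg 22.3 dq 110 [33.8 13.7 21.  11.4] blk 1.4 (75, 40, 164, 0.01) [-39.5  35.8 -38.9 -99.1 -72.   90.3]
cl 13.3 mg 30.0 dq 96 [17.9 13.3 21.2 12.8] blk 1.8 (65, 50, 164, 0.01) [-31.7  27.1 -31.3 -85.5 -63.   70.8]
cl 12.7 mg 14.5 dq 120 [45.7 12.7 16.9 12. ] blk 20.0 (80, 30, 172, 0.01) [ -43.2   44.2  -46.8 -109.9  -80.3   98.9]
cl 12.6 mg 23.1 dq 108 [26.8 12.6 25.5 11.6] blk 1.6 (70, 40, 164, 0.01) [-37.   30.7 -38.2 -97.5 -65.6  83.6]
```

```bash
cat > s4.py <<'E'
from search import *
tc=np.array([.6363,-.0085,0])
lin=np.linspace
Tr=np.array([tc+x*ux+y*uy+z*uz for x in(-.075,-.05) for y in lin(-.092,.092,15) for z in lin(.112,.223,7)]+[tc+x*ux+y*uy+z*uz for x in lin(-.05,.05,6) for y in(-.006,.006) for z in(.2,.249)]+
 [tc+x*ux+y*uy+.2*uz for x in lin(-.075,.075,6) for y in lin(-.092,.092,10)])
Ho=np.array([H+u*ux+y*uy+(-H[2]+.095)*uz for u in lin(.012,.12,8) for y in lin(-.11,.11,12)])
Kn=np.array([H+.0124*ux+.0623*uz+.01*d for d in (ux,-ux,uy,-uy,uz,-uz)])
Fl=np.array([[x,y,0] for x in lin(.2,.6,10) for y in lin(-.4,.4,17)])
Env=np.vstack([C,Pn,Tr,Ho,Kn,Fl])
cam=(np.array([.0375,-.05,-.20]),np.array([.095,.05,-.11]))
arm=(np.array([-.06,-.06,-.36]),np.array([.06,.06,-.2]))
nf=len(C)
def allc(P,Q):
    return [boxdist(Env,P,Q,*body),boxdist(Env,P,Q,*cam),boxdist(np.vstack([C,Tr,Ho,Kn]),P,Q,*fing),boxdist(Pn,P,Q,*fing),boxdist(Env,P,Q,*arm)]
if __name__=='__main__':
    res=[];n=0
    for T in range(20,86,5):
      for psi in range(-90,91,10):
        for phi in range(-180,180,10):
            for sc in(.010,.013):
                P,Q,blk=ev(T,psi,phi,sc)
                if blk<.0: continue
                c=allc(P,Q)
                if min(c[:3])<.005 or c[3]<.004 or c[4]<.02: continue
                c2=allc(P+.012*nn,Q);cl=min(c[:3]+c2[:3])
                if cl<.005: continue
                n+=1
                q,e,er=ik(P,Q,q0)
                if e>.001 or er>.01: continue
                mg=min((q-LO).min(),(HI-q).min())
                if mg<3: continue
                res.append((cl,mg,np.abs(q-q0).max(),c,blk,T,psi,phi,sc,q.round(1)))
    res.sort(key=lambda a:-min(a[0],a[1]*.0015))
    print(n,len(res))
    for x in res[:25]: print('cl %.1f mg %.1f dq %.0f'%(x[0]*1e3,x[1],x[2]),(np.array(x[3])*1e3).round(1),'blk %.1f'%(x[4]*1e3),x[5:9],x[9])
E
timeout 570 python3 s4.py
```

```text
[-0.00120053 -0.0008081  -0.00012198] 1.1622647289044608e-16
1184 226
cl 15.9 mg 29.0 dq 100 [16.5 22.8 15.9 11.8 75.4] blk 0.3 (75, 50, 160, 0.01) [-36.9  35.5 -32.2 -89.8 -73.8  86.9]
cl 15.7 mg 35.4 dq 88 [ 15.7  34.2  16.   13.5 114.6] blk 0.5 (65, 60, 160, 0.01) [-29.7  29.  -25.8 -77.5 -67.9  71.7]
cl 15.7 mg 22.0 dq 110 [20.7 21.  15.7 10.5 55.9] blk 0.2 (80, 40, 160, 0.01) [ -41.2   41.3  -39.3 -100.   -78.2  100.6]
cl 15.1 mg 29.4 dq 98 [20.9 29.5 15.1 12.1 94.8] blk 0.1 (70, 50, 160, 0.01) [-34.7  31.3 -31.9 -88.  -68.5  81.3]
cl 14.5 mg 22.3 dq 110 [25.2 28.9 14.5 10.8 75.3] blk 0.4 (75, 40, 160, 0.01) [-39.5  36.  -39.  -99.1 -72.   94.7]
cl 14.4 mg 29.9 dq 96 [ 16.9  37.9  14.4  12.4 114.6] blk 0.4 (65, 50, 160, 0.01) [-31.8  27.3 -31.3 -85.6 -63.1  75.1]
cl 14.4 mg 41.1 dq 81 [ 14.4  34.4  14.7  13.9 116. ] blk 1.4 (65, 70, 160, 0.013) [-27.4  31.1 -20.2 -70.6 -73.3  69.3]
cl 13.9 mg 35.3 dq 90 [13.9 26.5 16.5 13.2 95.4] blk 0.1 (70, 60, 160, 0.01) [-32.2  32.5 -26.  -79.9 -72.6  76.8]
cl 13.6 mg 35.6 dq 90 [13.9 25.8 13.6 13.1 96.4] blk 0.6 (70, 60, 160, 0.013) [-32.1 
[... 1241 characters left out ...]
102 [11.9 15.5 14.  11.4 57.9] blk 0.9 (80, 50, 160, 0.013) [-38.4  39.7 -32.  -91.2 -79.1  91.4]
cl 11.7 mg 15.0 dq 120 [24.6 33.6 11.7 11.7 83.7] blk 20.0 (75, 30, 170, 0.01) [ -41.7   37.8  -46.3 -109.7  -72.9   94.2]
cl 11.7 mg 22.6 dq 110 [25.5 27.8 11.7 10.8 76.2] blk 20.0 (75, 40, 160, 0.013) [-39.3  35.7 -38.7 -99.2 -71.9  94. ]
cl 11.6 mg 30.1 dq 96 [ 16.1  37.8  11.6  13.4 123.7] blk 3.5 (65, 50, 170, 0.01) [-31.6  26.9 -31.1 -85.4 -63.   64.4]
cl 11.5 mg 30.2 dq 96 [ 15.3  37.4  11.5  12.3 116.1] blk 1.3 (65, 50, 160, 0.013) [-31.6  27.1 -31.  -85.5 -63.   74.5]
cl 11.4 mg 23.2 dq 108 [ 20.2  35.9  11.4  12.5 105.9] blk 3.0 (70, 40, 170, 0.01) [-36.8  30.3 -38.  -97.4 -65.5  77.1]
```

```bash
cat > path.py <<'E'
from s4 import *
import sys
import h
ob=[]
for n,px,rad,z in(('rack',(445,248),.09,.09),('bottle',(207,175),.032,.125),('jar',(431,168),.03,.07)):
    X=h.atz('top',*px,z/2);ob.append((n,X,rad,z))
OB=np.array([[X[0]+rad*np.cos(a),X[1]+rad*np.sin(a),zz] for n,X,rad,z in ob for a in np.linspace(0,6.2,12) for zz in(0,z/2,z)])
P1,Q1,_=ev(65,50,170,.010)
off=-.03*Q1[:,2]+.03*nn
qf,e,er=ik(P1,Q1,np.array([-31.6,26.9,-31.1,-85.4,-63,64.4]))
qp,e2,_=ik(P1+off,Q1,qf)
E2=np.vstack([Env,OB])
def chk(q):
    P,Q=fk(q)
    d=[boxdist(E2,P,Q,*b) for b in(body,cam,fing,arm)]
    R1=rz(q[0]);R2=R1@ry(q[1]);R3=R2@ry(-q[2]);R4=R3@rx(-q[3])
    el=np.array([0,0,.16])+.565*R2[:,2];w=el+.42*R3[:,0];w2=w-.16*R4[:,1]
    seg=np.array([el+(w-el)*t for t in np.linspace(0.2,1,9)]+[w+(w2-w)*t for t in np.linspace(0,1,6)])
    dm=np.linalg.norm(seg[:,None]-E2[None],axis=2).min()
    return (np.array(d)*1e3).round(0),round(dm,3),seg[:,2].min().round(3)
if __name__=='__main__':
    for o in ob: print(o[0],o[1].round(3))
    print('qf',qf.round(1),e,er,'P1',P1.round(4),'qp',qp.round(1),e2)
    for t in np.linspace(0,1,13):
        q=q0+(qp-q0)*t;P,Q=fk(q);print(round(t,2),P.round(3),Q[:,2].round(2),*chk(q))
E
python3 path.py
```

```text
[-0.00120053 -0.0008081  -0.00012198] 1.1622647289044608e-16
rack [ 0.393 -0.33   0.045]
bottle [0.603 0.302 0.062]
jar [ 0.615 -0.312  0.035]
qf [-31.6  26.9 -31.1 -85.4 -63.   64.4] 2.5644494542626392e-11 3.2016107390352504e-10 P1 [0.4646 0.002  0.1006] qp [-34.9  20.1 -32.2 -80.1 -65.6  58.4] 1.0282210629328817e-12
0.0 [ 0.493 -0.     0.273] [ 0.3  -0.02 -0.96] [113. 160.  66. 251.] 0.35 0.524
0.08 [ 0.465 -0.025  0.235] [ 0.2   0.03 -0.98] [ 95. 122.  44. 218.] 0.324 0.512
0.17 [ 0.436 -0.04   0.201] [ 0.12  0.09 -0.99] [ 79.  98.  28. 190.] 0.307 0.488
0.25 [ 0.407 -0.047  0.173] [ 0.06  0.18 -0.98] [ 60.  80.  54. 174.] 0.287 0.458
0.33 [ 0.382 -0.047  0.15 ] [ 0.02  0.27 -0.96] [ 42.  77.  80. 155.] 0.275 0.429
0.42 [ 0.363 -0.04   0.132] [ 0.01  0.37 -0.93] [ 28.  96.  88. 148.] 0.268 0.401
0.5 [ 0.35  -0.029  0.12 ] [ 0.03  0.47 -0.88] [ 32. 101.  86. 154.] 0.26 0.375
0.58 [ 0.345 -0.017  0.113] [ 0.08  0.56 -0.82] [ 42. 105.  86. 161.] 0.25 0.351
0.67 [ 0.348 -0.006  0.11 ] [ 0.16  0.64 -0.75] [ 45. 105.  82. 153.] 0.242 0.329
0.75 [0.36  0.002 0.113] [ 0.25  0.69 -0.68] [ 42.  97.  75. 142.] 0.233 0.309
0.83 [0.378 0.005 0.119] [ 0.37  0.71 -0.59] [ 39.  85.  69. 126.] 0.219 0.291
0.92 [ 0.403 -0.001  0.128] [ 0.49  0.71 -0.51] [ 49.  76.  64. 113.] 0.208 0.276
1.0 [ 0.431 -0.017  0.139] [ 0.62  0.66 -0.42] [ 61.  67.  31. 102.] 0.198 0.262
```

```bash
export QP='[-34.9,20.1,-32.2,-80.1,-65.6,58.4]'; python3 -m creep '[[0,-0.06,0.047,0.05,0.004,-0.017,0.027],[0,-0.122,0.086,0.096,0.009,-0.033,0.054],[0,-0.184,0.118,0.138,0.015,-0.049,0.081],[0,-0.246,0.143,0.175,0.022,-0.064,0.108],[0,-0.306,0.16,0.208,0.029,-0.078,0.135]]' | head -1;  python3 seg.py
```

```text
time_s: 16.33
rows left 19.0
t 16.33 q [ 11.    3.7 -30.   -8.8 -50.4  57.7] p [ 0.421  -0.0442  0.1839] F [-0.4 -0.8 -0.3] w 0.207
[[0,-0.038,0.034,0.039,0.008,-0.014,0.027],[0,-0.077,0.061,0.075,0.017,-0.028,0.054],[0,-0.115,0.081,0.107,0.027,-0.042,0.081],[0,-0.151,0.093,0.136,0.038,-0.055,0.108],[0,-0.184,0.099,0.162,0.049,-0.067,0.135]]
```

```bash
export QP='[-34.9,20.1,-32.2,-80.1,-65.6,58.4]'; python3 -m creep '[[0,-0.038,0.034,0.039,0.008,-0.014,0.027],[0,-0.077,0.061,0.075,0.017,-0.028,0.054],[0,-0.115,0.081,0.107,0.027,-0.042,0.081],[0,-0.151,0.093,0.136,0.038,-0.055,0.108],[0,-0.184,0.099,0.162,0.049,-0.067,0.135]]' | head -1;  python3 seg.py
```

```text
time_s: 16.75
rows left 13.9
t 16.75 q [ -1.2   8.2 -30.8 -27.8 -54.3  57.9] p [ 0.3617 -0.0391  0.1289] F [-0.4 -0.7  0.3] w 0.006
[[0,-0.021,0.014,0.026,0.013,-0.013,0.026],[0,-0.041,0.02,0.049,0.026,-0.025,0.053],[0,-0.059,0.019,0.068,0.04,-0.037,0.078],[0,-0.073,0.012,0.084,0.055,-0.048,0.104],[0,-0.084,-0.001,0.096,0.072,-0.06,0.129]]
```

```bash
export QP='[-34.9,20.1,-32.2,-80.1,-65.6,58.4]'; python3 -m creep '[[0,-0.021,0.014,0.026,0.013,-0.013,0.026],[0,-0.041,0.02,0.049,0.026,-0.025,0.053],[0,-0.059,0.019,0.068,0.04,-0.037,0.078],[0,-0.073,0.012,0.084,0.055,-0.048,0.104],[0,-0.084,-0.001,0.096,0.072,-0.06,0.129]]' | head -1;  python3 seg.py
```

```text
time_s: 17.17
rows left 8.9
t 17.17 q [-13.5  12.6 -31.4 -47.  -58.4  58.1] p [ 0.3456 -0.0098  0.1083] F [-0.6  0.  -1.1] w 0.004
[[0,-0.01,-0.013,0.012,0.017,-0.011,0.024],[0,-0.018,-0.034,0.02,0.035,-0.023,0.048],[0,-0.023,-0.06,0.024,0.054,-0.034,0.071],[0,-0.024,-0.092,0.023,0.073,-0.045,0.094],[0,-0.02,-0.129,0.017,0.094,-0.056,0.116]]
```

```bash
export QP='[-34.9,20.1,-32.2,-80.1,-65.6,58.4]'; python3 -m creep '[[0,-0.01,-0.013,0.012,0.017,-0.011,0.024],[0,-0.018,-0.034,0.02,0.035,-0.023,0.048],[0,-0.023,-0.06,0.024,0.054,-0.034,0.071],[0,-0.024,-0.092,0.023,0.073,-0.045,0.094],[0,-0.02,-0.129,0.017,0.094,-0.056,0.116]]' | head -1;  python3 seg.py
```

```text
time_s: 17.58
rows left 3.8
t 17.58 q [-25.7  17.1 -31.9 -65.9 -62.5  58.3] p [0.3811 0.0041 0.1171] F [-0.1  0.  -0.6] w 0.004
[[0,-0.008,-0.044,0.0,0.021,-0.011,0.021],[0,-0.014,-0.094,-0.005,0.043,-0.022,0.041],[0,-0.015,-0.149,-0.017,0.066,-0.033,0.061],[0,-0.014,-0.197,-0.031,0.085,-0.042,0.076],[0,-0.014,-0.197,-0.031,0.085,-0.042,0.076]]
```

```bash
export QP='[-34.9,20.1,-32.2,-80.1,-65.6,58.4]'; python3 -m creep '[[0,-0.008,-0.044,0.0,0.021,-0.011,0.021],[0,-0.014,-0.094,-0.005,0.043,-0.022,0.041],[0,-0.015,-0.149,-0.017,0.066,-0.033,0.061],[0,-0.014,-0.197,-0.031,0.085,-0.042,0.076],[0,-0.014,-0.197,-0.031,0.085,-0.042,0.076]]' | head -1;  python3 seg.py;python3 -c "
from h import *
snap('scene','s16',(270,110,390,220),6);snap('wrist','w16');snap('top','t16',(265,150,375,240),7)"
```

```text
time_s: 18.0
rows left 0.1
t 18.00 q [-35.1  20.2 -32.3 -80.2 -65.5  58.3] p [ 0.4323 -0.0194  0.1376] F [-0.9  0.2 -0.9] w 0.005
[[0,-0.005,0.002,0.0,-0.001,-0.001,-0.002],[0,-0.005,0.002,0.0,-0.001,-0.001,-0.002],[0,-0.005,0.002,0.0,-0.001,-0.001,-0.002],[0,-0.005,0.002,0.0,-0.001,-0.001,-0.002],[0,-0.005,0.002,0.0,-0.001,-0.001,-0.002]]
```

View pics/s16.png

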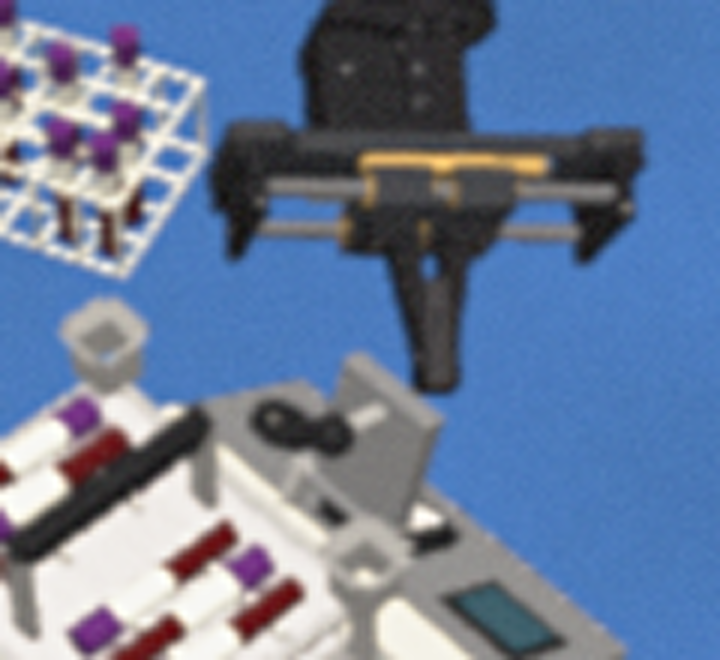

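View pics/w16.png

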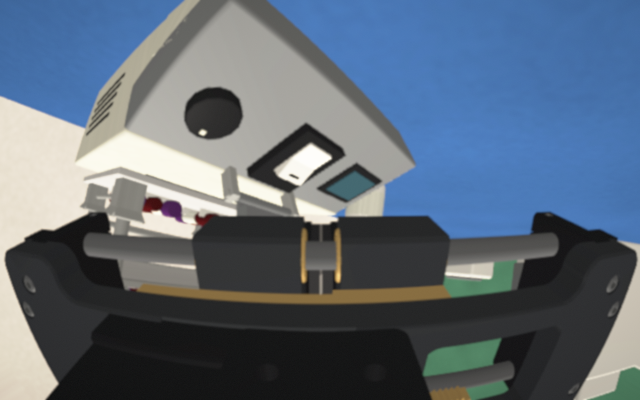

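View pics/t16.png

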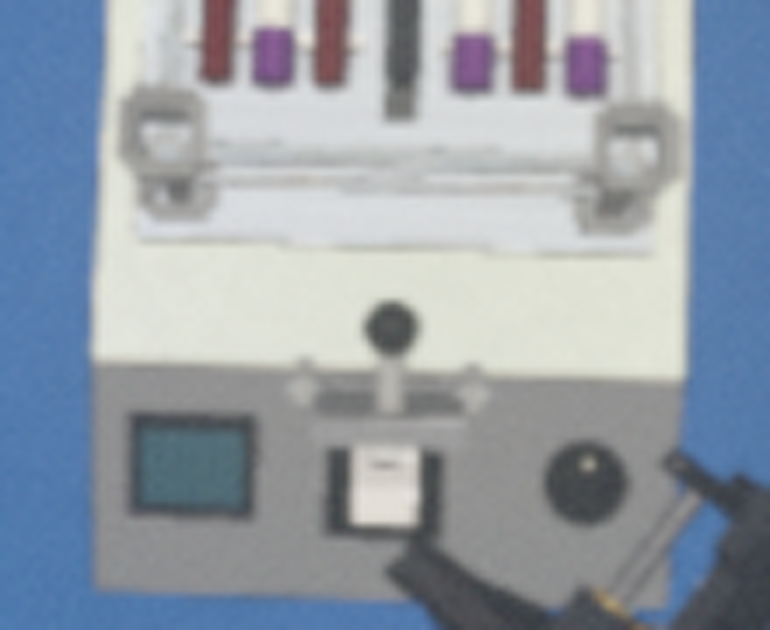

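Run:
```python
from path import *
import h
im=cv2=None
import cv2
im=cv2.imread('pics/w16_full.png');k=8
x0,y0,x1,y1=225,110,320,215
big=cv2.resize(im[y0:y1,x0:x1],None,fx=k,fy=k,interpolation=cv2.INTER_CUBIC);
s=r.sense();m=r.camera_model('wrist');K=np.array(m['mtx']);M=np.array(m['mount']);R=np.array(s['ee_rot']);p=np.array(s['tcp_pos'])
def wp(X):
    t=R.T@(np.array(X)-p);c=M[:3,:3].T@(t-M[:3,3]);rr=np.hypot(c[0],c[1]);th=np.arctan2(rr,c[2]);return K[:2,2]+K[0,0]*th*c[:2]/rr
def pl(pts,col):
    q=np.array([((wp(X)-[x0,y0]+.5)*k) for X in pts]).astype(int);cv2.polylines(big,[q],True,col,1)
B=lambda u,y,n: piv+u*up+y*uy+n*nn
pl([B(.028,.022,.004),B(.028,-.022,.004),B(-.028,-.022,.004),B(-.028,.022,.004)],(0,255,0))
pl([B(0,.012,.006),B(0,-.012,.006),B(-.017,-.012,.006),B(-.017,.012,.006)],(0,0,255))
pl([B(0,.012,.006),B(0,-.012,.006),B(.016,-.012,.0113),B(.016,.012,.0113)],(255,0,0))
pl([H+.026*uy,H-.026*uy],(0,255,255))
cv2.imwrite('pics/w16z.png',big)
# dial
d=h.atz('top',265+585/7,150+480/7,.075);print('dial',d.round(4))
l=(d-H);print('dial s,y,n',(l@up).round(4),(l@uy).round(4),(l@nn).round(4))
base=H-.02*nn+ (l@up)*up+(l@uy)*uy
D=np.array([base+.013*np.cos(a)*up+.013*np.sin(a)*uy+hh*nn for a in np.linspace(0,6.2,16) for hh in(0,.01,.02)])
for P in(P1,P1+.012*nn,P1+off): print([round(boxdist(D,P,Q1,*b)*1e3,1) for b in(body,cam,fing)],(np.array(allc(P,Q1))*1e3).round(1))
```

```text
[-0.00068983  0.00102559  0.00056989] 2.220446049250313e-16
dial [ 0.4748 -0.0733  0.075 ]
dial s,y,n -0.0428 -0.0737 -0.0174
[np.float64(5.1), np.float64(56.1), np.float64(34.6)] [ 16.1  37.8  11.6  13.4 123.7]
[np.float64(16.7), np.float64(64.0), np.float64(43.2)] [ 21.   47.7  14.3  24.2 134.2]
[np.float64(58.0), np.float64(105.9), np.float64(56.4)] [ 60.8  91.4  31.   60.4 161.5]
```

View pics/w16z.png

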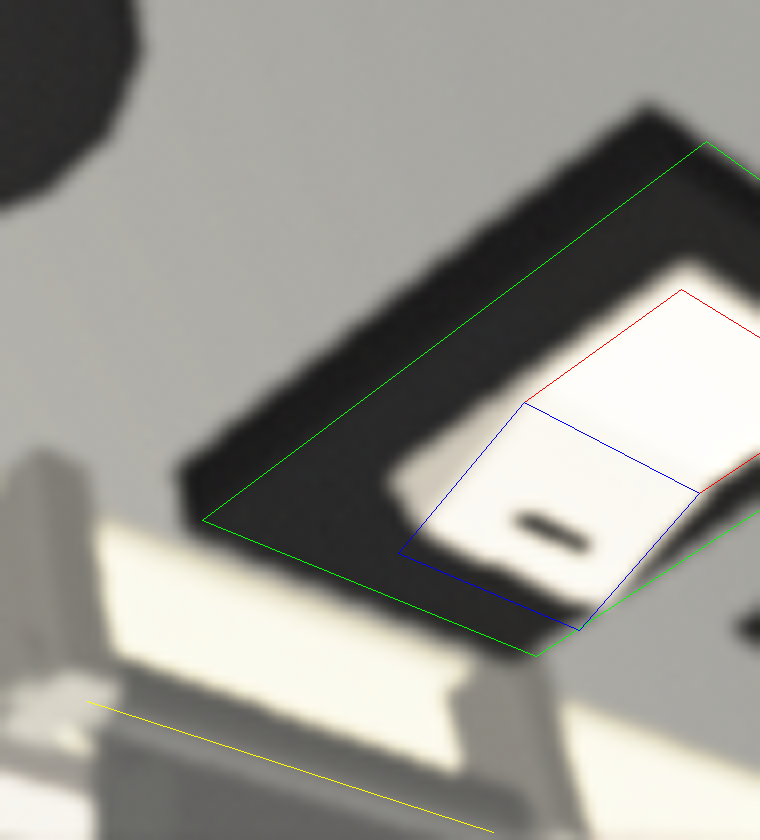

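```bash
cat > v.py <<'E'
from s4 import *
d=np.array([.4748,-.0733,.075]);l=d-H
base=H-.02*nn+(l@up)*up+(l@uy)*uy
D=np.array([base+.014*np.cos(a)*up+.014*np.sin(a)*uy+hh*nn for a in np.linspace(0,6.2,16) for hh in(0,.01,.02,.025)])
if __name__=='__main__':
  o=[]
  for T in range(50,76,5):
    for psi in range(0,71,10):
      for phi in(150,160,165,170,175,180,190):
        for sc in(.010,.012):
            P,Q,blk=ev(T,psi,phi,sc)
            if blk<.0015: continue
            c=[boxdist(D,P,Q,*b) for b in(body,cam,fing)]+allc(P,Q)
            q,e,er=ik(P,Q,q0)
            if e>.001 or er>.01: continue
            mg=min((q-LO).min(),(HI-q).min())
            if mg<8: continue
            o.append((min(c[:7]),c,blk,T,psi,phi,sc,q.round(1),mg))
  o.sort(key=lambda a:-a[0])
  for x in o[:8]: print(round(x[0]*1e3,1),(np.array(x[1])*1e3).round(1),round(x[2]*1e3,1),x[3:7],x[7],round(x[8],1))
E
python3 v.py
```

```text
[-0.00068983  0.00102559  0.00056989] 2.220446049250313e-16
10.9 [ 12.9  61.8  39.6  12.6  54.   10.9  12.2 138.5] 2.2 (60, 40, 165, 0.01) [-29.5  21.7 -35.5 -91.5 -52.6  66.3] 25.7
10.8 [10.8 67.2 43.5 29.6 40.6 11.2 11.  98.1] 20.0 (70, 30, 165, 0.01) [ -39.2   31.7  -45.2 -108.7  -65.2   91.8] 16.1
10.2 [ 15.1  68.9  44.5  22.1  53.3  10.2  11.1 117.9] 20.0 (65, 30, 165, 0.01) [ -35.6   25.7  -43.3 -106.5  -57.1   82.8] 18.0
9.8 [ 18.8  79.5  50.2  34.5  41.9   9.8  11.4 102.8] 20.0 (70, 20, 170, 0.01) [ -40.9   35.1  -53.3 -121.6  -69.1   98.5] 8.0
9.7 [ 10.5  62.2  39.6  14.6  53.3   9.7  12.7 143.9] 3.2 (60, 40, 170, 0.01) [-29.3  21.5 -35.4 -91.3 -52.5  60.9] 25.9
9.5 [ 19.3  71.2  45.8  14.5  62.9   9.5  11.4 137.7] 20.0 (60, 30, 165, 0.01) [ -30.9   20.6  -40.9 -102.7  -48.8   72.5] 20.4
9.4 [ 12.5  69.6  44.5  24.2  55.8   9.4  11.9 123. ] 20.0 (65, 30, 170, 0.01) [ -35.5   25.4  -43.1 -106.4  -56.9   77.2] 18.1
9.4 [ 18.8  80.3  50.2  35.   46.6   9.4  11.9 108.4] 20.0 (70, 20, 175, 0.01) [ -40.8   34.6  -53.1 -121.5  -68.7   92.8] 8.2
```

```bash
sed -i 's/sy\*.015,.017/sy*.010,.017/' search.py
cat > press.py <<'E'
from v import *
from nxt import rows
P1,Q1,blk=ev(65,30,165,.010)
if __name__=='__main__':
    import sys
    print('blk',blk,(np.array(allc(P1,Q1))*1e3).round(1),ik(P1,Q1,[-35.6,25.7,-43.3,-106.5,-57.1,82.8])[0].round(1))
    t=tips@Q1.T;h=t@nn;print('lowest tip',tips[h.argmin()],(h-h.min()).round(4))
    ps=[]
    for a in sys.argv[1:]:
        n,z=map(float,a.split(','));ps.append((P1+n*1e-3*nn-z*1e-3*Q1[:,2],Q1))
    rows(ps)
E
python3 press.py 30,30
```

```text
[-0.00068983  0.00102559  0.00056989] 2.220446049250313e-16
blk 0.02 [ 22.1  53.4   8.3  11.1 119.5] [ -35.7   25.5  -42.6 -105.9  -56.8   81.7]
lowest tip [ 0.0095 -0.01    0.017 ] [0.0123 0.0131 0.014  0.0061 0.007  0.0079 0.     0.0009 0.0017]
t 18.15 q [-34.8  20.1 -32.2 -80.1 -65.5  58.3] p [ 0.4317 -0.018   0.1383] F [-0.7 -0.8  0.8] w 0.006
[[0,-0.018,0.03,0.019,0.098,0.021,0.019]]
```

```bash
python3 -m creep '[[0,-0.006,0.01,0.006,0.033,0.007,0.006],[0,-0.012,0.02,0.013,0.066,0.014,0.013],[0,-0.018,0.03,0.019,0.098,0.021,0.019],[0,-0.018,0.03,0.019,0.098,0.021,0.019],[0,-0.018,0.03,0.019,0.098,0.021,0.019]]'|head -1; python3 press.py 12,15 12,0
```

```text
time_s: 18.57
[-0.0003896   0.00089883  0.00071347] 2.220446049250313e-16
blk 0.02 [ 22.1  53.4   8.3  11.1 119.5] [ -35.7   25.5  -42.6 -105.9  -56.8   81.7]
lowest tip [ 0.0095 -0.01    0.017 ] [0.0123 0.0131 0.014  0.0061 0.007  0.0079 0.     0.0009 0.0017]
t 18.57 q [-38.   15.4 -43.8 -97.7 -56.   70.9] p [ 0.4278 -0.0051  0.1392] F [1.1 0.5 0.1] w 0.007
[[0,0.04,-0.012,0.097,0.001,0.0,0.0],[0,0.04,-0.012,0.147,0.001,0.0,0.0]]
```

```bash
python3 -m creep '[[0,0.02,-0.006,0.05,0,0,0],[0,0.04,-0.012,0.097,0.001,0,0],[0,0.04,-0.012,0.12,0.001,0,0],[0,0.04,-0.012,0.147,0.001,0,0],[0,0.04,-0.012,0.147,0.001,0,0]]'|head -1; python3 press.py 6,0 0,0;python3 -c "
from h import *
snap('scene','s17',(270,110,390,220),6);snap('top','t17',(265,150,375,240),7)"
```

```text
time_s: 18.98
[-0.0002549   0.00077194  0.0008245 ] 1.942890293094024e-16
blk 0.02 [ 22.1  53.4   8.3  11.1 119.5] [ -35.7   25.5  -42.6 -105.9  -56.8   81.7]
lowest tip [ 0.0095 -0.01    0.017 ] [0.0123 0.0131 0.014  0.0061 0.007  0.0079 0.     0.0009 0.0017]
t 18.98 q [ -35.3   23.   -42.7 -104.5  -56.1   78.9] p [0.4634 0.0056 0.1104] F [ 0.1 -1.4 -0. ] w 0.01
[[0,0.013,-0.001,0.012,0.001,0.0,0.001],[0,0.026,-0.003,0.027,0.001,0.0,0.001]]
```

View pics/s17.png

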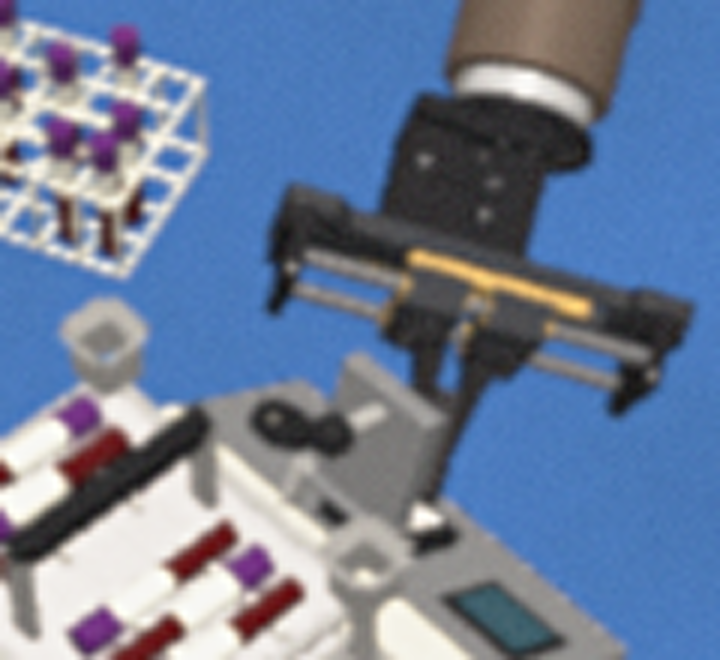

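View pics/t17.png

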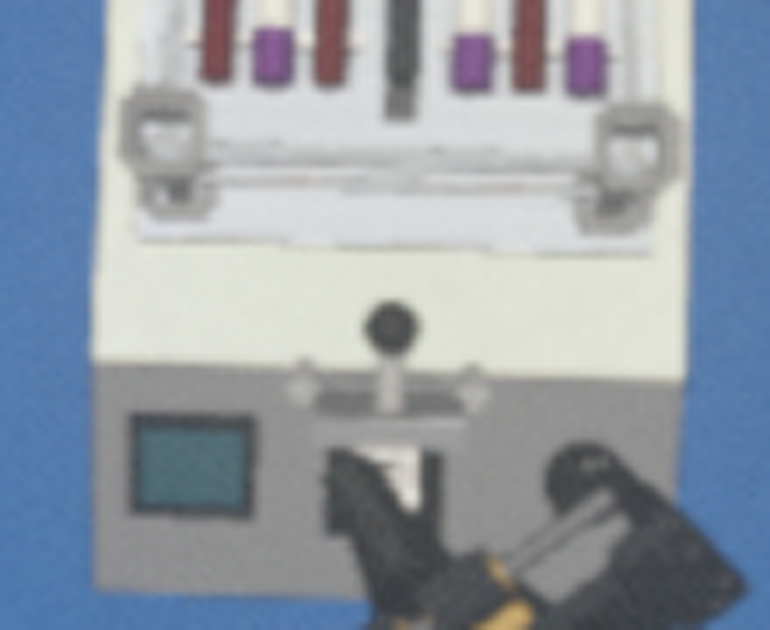

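```bash
cat > tipnow.py <<'E'
from v import *
s=r.sense();R=np.array(s['ee_rot']);p=np.array(s['tcp_pos'])
for c in ([.0095,-.01,.017],[.0095,.01,.017],[-.0095,-.01,.017],[-.0095,.01,.017]):
    d=p+R@np.array(c)-piv;print(c,'s %.1f y %.1f n %.1f'%(d@up*1e3,d@uy*1e3,d@nn*1e3))
print('t',s['time_s'],'F',s['wrist_force'].round(1))
E
python3 tipnow.py
python3 - <<'E'
from press import *
P1=P1-.008*uy
for ss in(0,.003,-.003):
  rows([(P1+n*1e-3*nn+ss*up,Q1) for n in(10,5,2,0,-1)])
  print((np.array(allc(P1+ss*up,Q1))*1e3).round(1),[round(boxdist(D,P1+ss*up,Q1,*b)*1e3,1) for b in(body,cam,fing)])
E
```

```text
[-0.00025534  0.00077318  0.00082392] 2.220446049250313e-16
[0.0095, -0.01, 0.017] s 9.9 y 0.3 n 18.1
[0.0095, 0.01, 0.017] s -2.5 y 15.9 n 19.8
[-0.0095, -0.01, 0.017] s 21.9 y 8.5 n 30.4
[-0.0095, 0.01, 0.017] s 9.5 y 24.1 n 32.1
t 19.0833 F [-0.1  0.2  0.1]
[-0.00025534  0.00077318  0.00082392] 2.220446049250313e-16
t 19.08 q [ -35.4   22.8  -42.8 -104.4  -56.1   78.9] p [0.4623 0.0056 0.1109] F [-0.1  0.2  0.1] w 0.002
[[0,0.016,-0.022,-0.007,0.001,0.0,0.001],[0,0.027,-0.024,0.006,0.001,0.0,0.001],[0,0.033,-0.025,0.013,0.001,0.0,0.001],[0,0.038,-0.025,0.018,0.001,0.0,0.001],[0,0.04,-0.025,0.021,0.001,0.0,0.001]]
[ 27.1  52.4   8.    9.8 119.9] [np.float64(16.4), np.float64(71.4), np.float64(33.3)]
t 19.08 q [ -35.4   22.8  -42.8 -104.4  -56.1   78.9] p [0.4623 0.0056 0.1109] F [-0.1  0.2  0.1] w 0.002
[[0,0.01,-0.029,-0.002,0.001,0.0,0.001],[0,0.021,-0.03,0.01,0.001,0.0,0.001],[0,0.027,-0.031,0.018,0.001,0.0,0.001],[0,0.031,-0.031,0.023,0.001,0.0,0.001],[0,0.033,-0.032,0.025,0.001,0.0,0.001]]
[ 24.7  53.7   5.6  10.3 121.8] [np.float64(16.2), np.float64(70.0), np.float64(33.2)]
t 19.08 q [ -35.4   22.8  -42.8 -104.4  -56.1   78.9] p [0.4623 0.0056 0.1109] F [-0.1  0.2  0.1] w 0.002
[[0,0.022,-0.016,-0.012,0.001,0.0,0.001],[0,0.033,-0.018,0.001,0.001,0.0,0.001],[0,0.04,-0.018,0.008,0.001,0.0,0.001],[0,0.044,-0.019,0.014,0.001,0.0,0.001],[0,0.046,-0.019,0.016,0.001,0.0,0.001]]
[ 29.4  51.2  10.8   9.8 118.1] [np.float64(16.9), np.float64(72.9), np.float64(33.7)]
```

```bash
python3 -m creep '[[0,0.012,-0.014,-0.003,0.001,0,0.001],[0,0.012,-0.014,-0.003,0.001,0,0.001],[0,0.018,-0.015,0.003,0.001,0,0.001],[0,0.023,-0.016,0.009,0.001,0,0.001]]'|grep force; python3 tipnow.py
python3 - <<'E'
from press import *
P1=P1-.005*uy
rows([(P1+n*1e-3*nn,Q1) for n in(4,2,0,-1,-2)])
E
```

```text
wrist_force: [0.3, -0.2, 0.4]
[-0.00021967  0.0007616   0.00084125] 4.440892098500626e-16
[0.0095, -0.01, 0.017] s 9.9 y -5.5 n 11.3
[0.0095, 0.01, 0.017] s -2.4 y 10.1 n 13.0
[-0.0095, -0.01, 0.017] s 21.9 y 2.6 n 23.6
[-0.0095, 0.01, 0.017] s 9.6 y 18.2 n 25.3
t 19.4167 F [ 0.3 -0.2  0.4]
[-0.00021967  0.0007616   0.00084125] 4.440892098500626e-16
t 19.42 q [ -36.2   24.3  -42.5 -104.7  -56.6   80.1] p [ 4.654e-01 -3.000e-04  1.050e-01] F [ 0.3 -0.2  0.4] w 0.004
[[0,0.002,0.001,0.004,-0.001,0.0,-0.0],[0,0.006,0.0,0.009,-0.001,0.0,-0.0],[0,0.011,-0.0,0.014,-0.001,0.0,-0.0],[0,0.013,-0.001,0.017,-0.001,0.0,-0.0],[0,0.015,-0.001,0.019,-0.001,0.0,-0.0]]
```

```bash
python3 -m creep '[[0,0.003,0,0.004,0,0,0],[0,0.006,0,0.008,0,0,0],[0,0.008,0,0.011,0,0,0],[0,0.011,0,0.014,0,0,0]]'|grep force; python3 tipnow.py; python3 -c "
from h import *
snap('scene','s18',(270,110,390,220),6);snap('top','t18',(265,150,375,240),7)"
```

```text
wrist_force: [-0.6, -1.2, 6.2]
[-0.00019332  0.00074641  0.00085756] 2.220446049250313e-16
[0.0095, -0.01, 0.017] s 11.1 y -5.1 n 6.5
[0.0095, 0.01, 0.017] s -1.3 y 10.6 n 8.2
[-0.0095, -0.01, 0.017] s 23.0 y 3.1 n 18.8
[-0.0095, 0.01, 0.017] s 10.7 y 18.7 n 20.5
t 19.75 F [-0.6 -1.2  6.2]
```

View pics/t18.png

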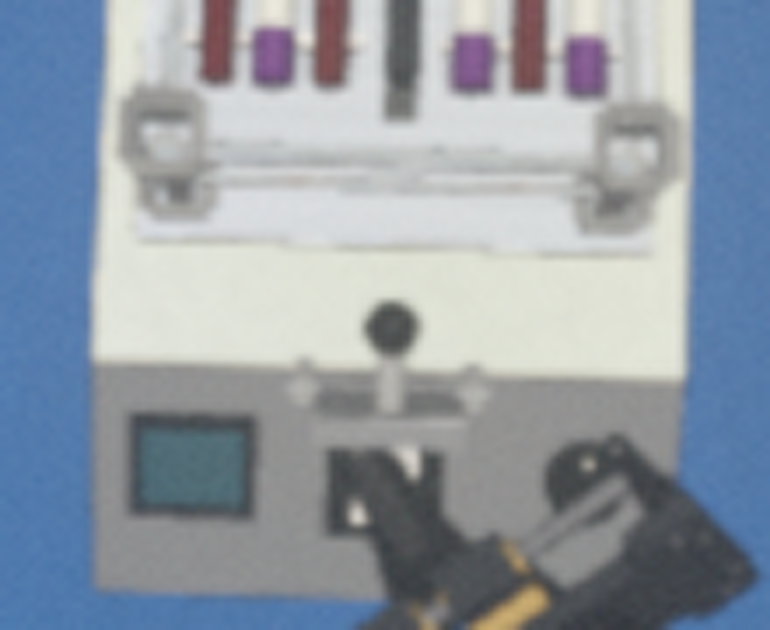

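View pics/s18.png

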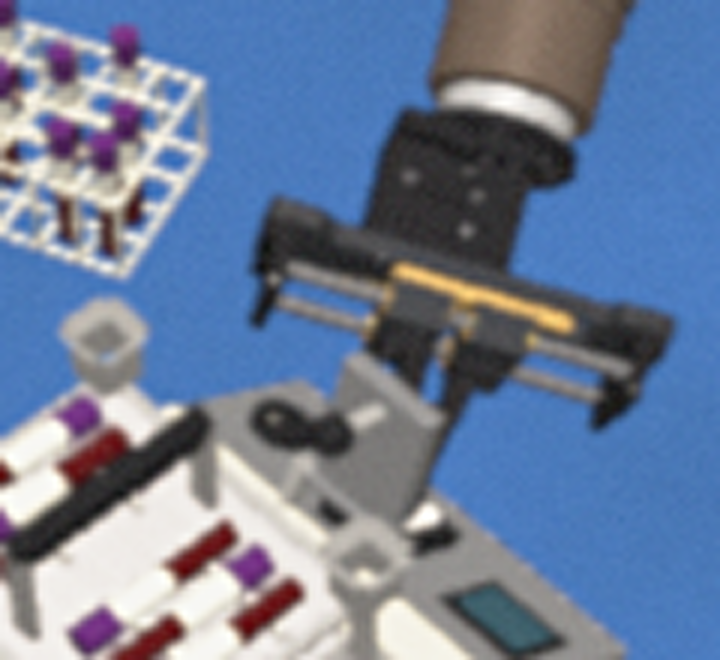

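```bash
python3 -m creep '[[0,0.003,0,0.003,0,0,0],[0,0.005,-0.001,0.006,0,0,0],[0,0.007,-0.001,0.008,0,0,0]]'|grep force; python3 tipnow.py
```

```text
wrist_force: [-8.6, -6.5, 15.0]
[-0.00017872  0.00073941  0.00086729] 2.220446049250313e-16
[0.0095, -0.01, 0.017] s 12.2 y -4.7 n 4.3
[0.0095, 0.01, 0.017] s -0.2 y 10.9 n 5.9
[-0.0095, -0.01, 0.017] s 24.1 y 3.4 n 16.7
[-0.0095, 0.01, 0.017] s 11.7 y 19.0 n 18.3
t 20.1 F [-8.6 -6.5 15. ]
```

```bash
python3 -m creep '[[0,0.002,0,0.003,0,0,0],[0,0.002,0,0.003,0,0,0]]'|grep force; python3 tipnow.py|head -2
python3 - <<'E'
from press import *
s=r.sense();p=np.array(s['tcp_pos']);R=np.array(s['ee_rot'])
rows([(p+.015*nn,R),(p+.03*nn-.01*R[:,2],R),(p+.04*nn-.04*R[:,2],R)])
E
```

```text
wrist_force: [-10.0, -7.1, 13.4]
[-0.00017379  0.00073817  0.00087089] 3.3306690738754696e-16
[0.0095, -0.01, 0.017] s 12.4 y -4.6 n 4.3
[-0.00017379  0.00073817  0.00087089] 3.3306690738754696e-16
t 20.27 q [ -36.3   26.1  -42.3 -105.8  -57.7   82.3] p [4.709e-01 3.000e-04 1.001e-01] F [-10.   -7.1  13.4] w 0.008
[[0,-0.033,0.004,-0.038,0.0,0.0,0.0],[0,-0.065,0.008,-0.108,0.0,0.0,0.0],[0,-0.087,0.011,-0.234,0.0,0.0,0.0]]
```

```bash
python3 -m creep '[[0,-0.033,0.004,-0.038,0,0,0],[0,-0.065,0.008,-0.108,0,0,0],[0,-0.087,0.011,-0.17,0,0,0],[0,-0.087,0.011,-0.234,0,0,0],[0,-0.087,0.011,-0.234,0,0,0]]'|grep -E 'force|pos'; python3 -c "
from h import *
snap('scene','s19',(270,110,390,220),6);snap('wrist','w19',(170,60,360,220),4);snap('top','t19',(265,150,375,240),7)"
```

```text
tcp_pos: [0.4166, -0.0154, 0.152]
wrist_force: [-0.1, 0.5, 1.0]
```

View pics/w19.png

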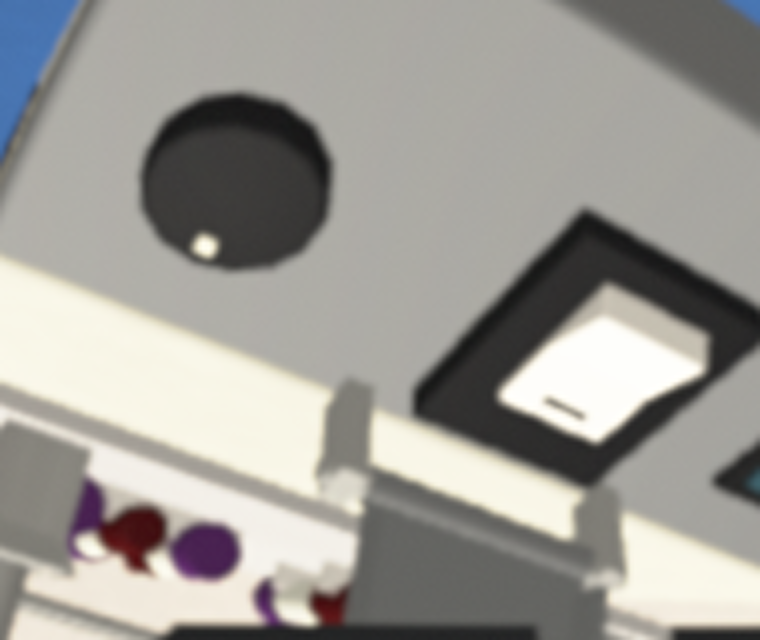

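View pics/s19.png

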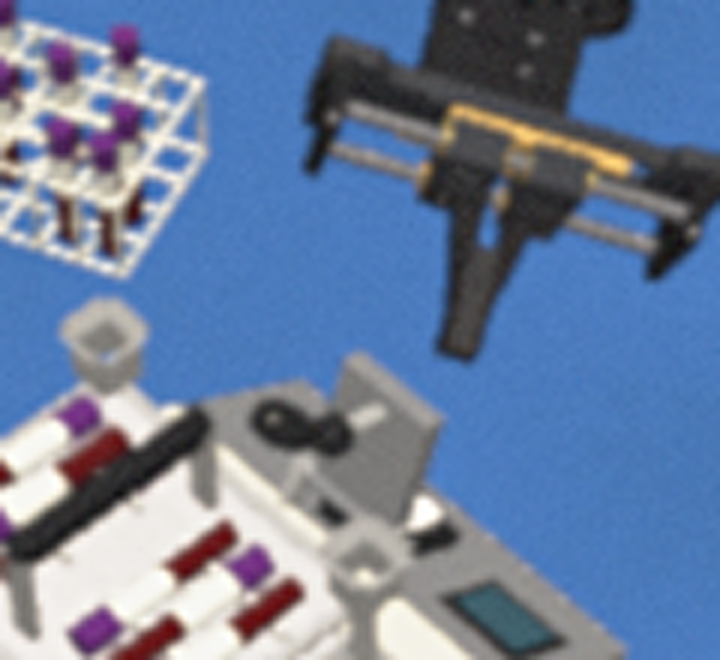

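View pics/t19.png

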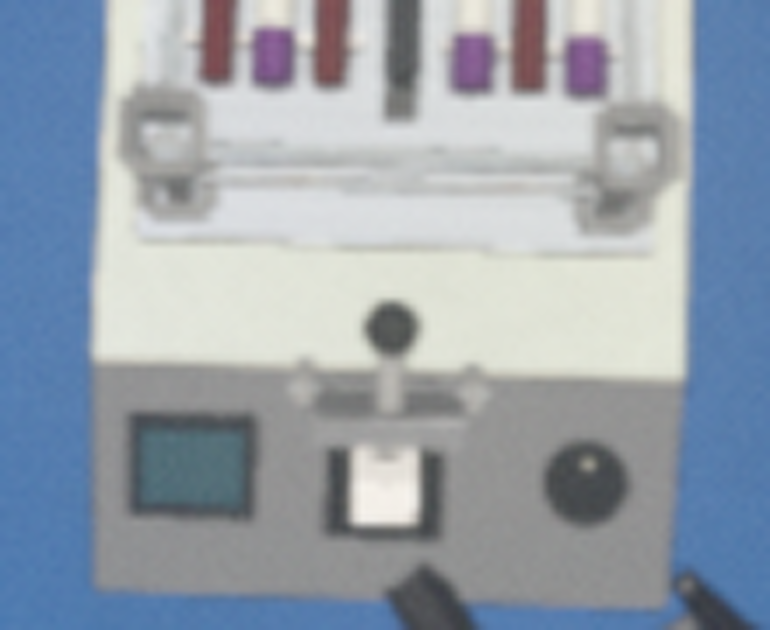

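Run:
```python
from s4 import *
import cv2
im=cv2.imread('pics/w19_full.png');k=10;x0,y0,x1,y1=270,105,345,185
s=r.sense();m=r.camera_model('wrist');K=np.array(m['mtx']);M=np.array(m['mount']);R=np.array(s['ee_rot']);p=np.array(s['tcp_pos'])
def wp(X):
    t=R.T@(np.array(X)-p);c=M[:3,:3].T@(t-M[:3,3]);rr=np.hypot(c[0],c[1]);th=np.arctan2(rr,c[2]);return K[:2,2]+K[0,0]*th*c[:2]/rr
outs=[]
for ang in(.32,.22):
    big=cv2.resize(im[y0:y1,x0:x1],None,fx=k,fy=k,interpolation=cv2.INTER_CUBIC)
    sh=np.array([0,0.])
    def pl(pts,col):
        q=np.array([((wp(X)-[x0,y0]+.5)*k) for X in pts]).astype(int);cv2.polylines(big,[q],True,col,1)
    B=lambda u,y,n: piv+u*up+y*uy+n*nn
    def Bt(u,y,n): # in rocker frame turned by ang about +y (x up slope -> down into panel)
        c,s_=np.cos(ang),np.sin(ang);return B(c*u+s_*n,y,-s_*u+c*n)
    pl([B(.028,.022,.004),B(.028,-.022,.004),B(-.028,-.022,.004),B(-.028,.022,.004)],(0,255,0))
    lo=(-.017,.006);mid=(0,.006);hi=(.017*np.cos(.32),.006+.017*np.sin(.32))
    pl([Bt(mid[0],.012,mid[1]),Bt(mid[0],-.012,mid[1]),Bt(lo[0],-.012,lo[1]),Bt(lo[0],.012,lo[1])],(0,0,255))
    pl([Bt(mid[0],.012,mid[1]),Bt(mid[0],-.012,mid[1]),Bt(hi[0],-.012,hi[1]),Bt(hi[0],.012,hi[1])],(255,0,0))
    outs.append(big[150:,:][:, :])
cv2.imwrite('pics/w19z.png',cv2.resize(np.hstack(outs),(800,int(800*outs[0].shape[0]/1500))))
cv2.imwrite('pics/w19a.png',outs[0])
```

```text
[-0.00041648  0.00095882  0.00067391] 2.7755575615628914e-16
```

View pics/w19z.png

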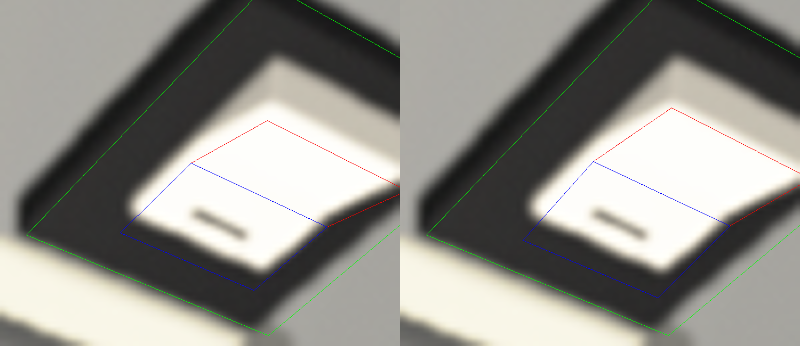

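Run:
```python
from h import *
s=r.sense();print(s['time_s'],s['wrist_force'].round(1),s['joint_velocities'].round(2))
a=cv2.imread('pics/t9_full.png').astype(int);b=cv2.imread('pics/t19_full.png').astype(int)
print('tier diff',np.abs(a-b)[120:190,280:365].mean())
print(r.finish_job())
```

```text
20.8333 [ 0.2  0.  -0.5] [ 0.42  1.34  0.21  0.03 -0.21 -0.13]
tier diff 1.4330532212885154
the job is handed in; nothing more can be done
None
```

The job is handed in at about 21 s. The tier is seated on the mixer and released, the guard cover is up, and the rocker is switched on.

- **Tier:** I gripped it by the handle and lowered it until the feet touched the socket floors, at the tool height I had predicted for fully home (0.238 m). It slid in with almost no sideways force. The top picture of the tier was unchanged between the release and the end.
- **Guard cover:** I gripped the knob and swung the cover round to about 1.78 rad by my measurement. It stayed up after I let go and was still up in the last pictures.
- **Rocker:** I pressed the upper half until the force rose from about 6 to about 18 N, as it would at the stop. The last wrist picture shows the upper half flush and the lower half raised. The drawn outline fits 0.32 rad better than 0.22, though it was about 1.5 mm off in position.
- **End state:** The arm is about 50 mm clear, with contact force near zero. My planned paths stayed clear of the rack, bottle and jar. The rack stands normally in the last scene picture. I did not re-measure the bottle and jar at the end.

**Problems on the way:**
- The two fixed cameras disagreed by 2–5 mm on the tier's position, so I corrected it from close-ups of the feet and sockets.
- My first 45° approach to the cover ran close to the joint limits and was abandoned.
- My first lineup on the rocker was off to one side, and I shifted it about 5 mm before pressing.

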